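# Take the spring drive out of the packed rack and wind it on the mixer

## Task

The grey spring drive with the yellow key stands tightly packed among blue slide cassettes in the white rack, its rear edge under a steel bar. Tip its top out towards the robot to clear the bar, lift it out leaving the cassettes standing in their places, set it gently and fully down in the black pocket of the mixer base (either way round), and let go of it. Then wind its key clockwise, in several part turns with a fresh hold each time, until it is fully wound against its stop, and leave it so with the drive still seated.

Things in the scene. Friction and masses are not known exactly. Their poses are not given: they have to be found in the camera images.
- drive_centre (a point): Centre (half-way up) of the loose spring drive: grey upright box 120 (x) x 40 (y) x 90 (z) mm, about 0.4 kg. x along its length, z up; in the rack its -x end faces the robot. The yellow key stands on its top, on an axis 34 mm towards -x; its wing reaches 40 mm above the top. Hold the drive across the 40 mm, on the dark rubber patch 26 mm towards +x and 31 mm above this point.
- key_grip (a point): Middle of the yellow key's wing: 28 (its x) x 9 (its y, grip across this) x 26 mm high, its bottom 14 mm above the drive's top, on an upright stem that turns in the drive. Moves and turns with the key; 72 mm above drive_centre.
- key (a joint): How far the key is wound, rad: grows as the key turns clockwise seen from above; 0 is run down, hard stop (fully wound) at 3.9. At 0 the wing's x lies along the drive's x. Starts between 0 and 0.6. Turning takes 0.10 N m plus 0.015 N m per rad of winding; it stays where it is let go.
- pocket (a point): Centre of the floor of the black-walled pocket in the fixed green mixer base, 6 mm above the worktop. Pocket 128 (x) x 48 (y) mm inside (4 mm play all round the drive), straight walls 16 mm high, then a flared mouth up to 27 mm above this floor. A low white turntable (44 mm high) stands 150 mm towards +x from it.
- rack: White fixed rack, origin at the centre of its underside, 146 (x) x 184 (y) mm, -x towards the robot; the drive stands parallel to its x. Floor 10 mm above the worktop; four places side by side along y, 41.5 mm apart. Front sill 16 mm above the floor, 3 mm in front of the drive, whose front foot edge pivots there. End cheeks 48 mm high.
- bar (a point): Middle of the rack's fixed steel retaining bar, 10 mm thick, along y, 58 mm behind the rack's origin; its underside is 12 mm above the drive's top and it overlaps the drive's rear edge by 7 mm, so the drive cannot be lifted straight up. Tipping the drive 0.25 rad about its front foot edge clears the bar.
- cassette_1_centre (a point): Centre of a loose blue slide cassette in the rack, 110 (x) x 40 (y) x 60 (z) mm, 0.2 kg. Must stay.
- cassette_2_centre (a point): Centre of a loose blue slide cassette in the rack, 110 (x) x 40 (y) x 60 (z) mm, 0.2 kg. Must stay.
- cassette_3_centre (a point): Centre of a loose blue slide cassette in the rack, 110 (x) x 40 (y) x 60 (z) mm, 0.2 kg. Must stay.
- drive: The spring drive with its key: see drive_centre; in the rack its top 30 mm rise above the cassettes beside it (1.5 mm gaps), and that is where fingers fit. The origin is the centre of its underside.

How it is judged:
On the way, in this order (a step that is already met when the one before it is completed fails the run):
1. the drive is tipped outward (about 8 degrees or more) while its foot is still in the rack (angle between drive_centre's own z axis and vertical above 0.14 rad and height (world z) of drive below 0.05 m and horizontal distance between drive_centre and rack below 0.12 m), for 0.05 s.
2. the drive is seated in the pocket and released (horizontal distance between drive_centre and pocket below 0.01 m and z of drive_centre in the frame of pocket below 0.05 m and angle between drive_centre's own z axis and vertical below 0.08 rad and angle between the x axis of drive_centre and the x axis of pocket, either way round below 0.2 rad and contact force between the fingers and drive below 0.5 N), for 0.2 s.
3. the key is wound to its stop (within 0.2 rad) (value of joint key above 3.7 rad), for 0.1 s.
At the end, for the whole second after the job is handed in: The drive stands at rest in the pocket (centre within 10 mm, foot within 5 mm of the floor, upright within 0.08 rad, its length along the pocket within 0.2 rad, either way round), its key within 0.2 rad of the stop, and the three cassettes stand upright (0.15 rad) within 30 mm of where they started (horizontal distance between drive_centre and pocket below 0.01 m and z of drive_centre in the frame of pocket below 0.05 m and angle between drive_centre's own z axis and vertical below 0.08 rad and angle between the x axis of drive_centre and the x axis of pocket, either way round below 0.2 rad and value of joint key above 3.7 rad and linear speed of drive below 0.02 m/s and angle between each of cassette_1_centre, cassette_2_centre, cassette_3_centre's own z axis and vertical below 0.15 rad and distance of each of cassette_1_centre, cassette_2_centre, cassette_3_centre from where it was at the start of the episode below 0.03 m); the robot touches nothing.
It fails at once if the drive is dropped or thrown (linear speed of drive above 0.5 m/s and contact force between the fingers and drive below 0.5 N).
It also fails if it takes over 72 s, if anything falls off the work surface, if the arm or the gripper's body presses on something with over 40 N, if the wrist force passes 120 N, or if a joint passes its speed limit or range.

## Robot

A 6-joint arm with a two-finger parallel gripper is mounted at the origin on a cart in front of the work surface, level with it; the furniture and walls round the work are solid. World frame = base frame: x ahead of the robot, y to its left, z up, the work surface at z = 0. Lengths are in m, angles in rad, forces in N, time in s.
With the tool pointing down it reaches from about 0.25 to 0.775 m from the base axis. Payload 4 kg.
Tool frame: the origin (TCP) lies at the very end of the fingers, on their centre line; the grasp point (between the pads) lies hold_point_z behind it (hold_point_z is the distance from the TCP to the grasp point, in m); z points along the fingers, y is the direction in which the jaws open and shut (so a half turn about z gives the same grasp; the last joint's range is limited). The gripper opens to 94 mm and grips with 3 to 60 N. Pads are 16 mm wide; open, the fingers measure 119 mm over their backs; the gripper's body (75 mm by 177 mm) begins 78 mm behind the grasp point.
Start: joints at [-0.103, 0.087, 1.371, -0, 1.684, -0.103], TCP at [0.55, -0, 0.176] pointing down, gripper open.
Joint ranges: [-3.1, 3.1], [-0.76, 2.03], [0.27, 2.55], [-1.08, 4.22], [0.17, 2.65], [-2.57, 2.57]. Speed limits (rad/s): [2.79, 2.79, 3.14, 3.14, 3.14, 3.14].

## Interface

Orientations are given as [roll, pitch, yaw] about the fixed x, y, z axes, in that order (R = Rz(yaw) Ry(pitch) Rx(roll)).
In Python, from bench import * gives the robot as it stands.
- The arm moves only by the tool step_arm, never from a script. Its argument "increments" is text: rows parted by semicolons, each of 6 numbers parted by spaces: the shift along the tool's x, y, z in cm, then the turn, a rotation vector about the tool's x, y, z in rad. A call has 1 to 5 rows; each row shifts and turns the commanded pose from where the row before left it, along the tool's axes as they then stand; what a row does not reach is not made up. A row lasts 1/10 s, in which the tool goes at most 50 mm and 8.59 degrees, less where a joint would pass 70% of its speed; a pose out of reach is approached as far as the arm can. A call is refused whole if a number of a shift passes 5 or a number of a turn 0.15, either way. A call with a gripper value outside its range is refused whole. "claw" is the gripper's target within -1 to 1 (shut at 1, half-way at 0, fully open at -1), set as the call begins (left out, the last holds). The fingers move at their own pace and stop on an object; the grip force is fixed at half the most. Time passes only in rows, so rows that do not move let the fingers close. It gives the time, the measured TCP pose, the force and the opening at its end, in the units of the state.
- get_obs(): the state, without advancing time (a new reading comes with each control period).
- snapshot(name): name is "scene" or "side" or "wrist"; returns the picture (480x640x3 uint8, red, green, blue); there is no depth.
- calibration(name): a dict with "camera_matrix" (3x3 intrinsics, pixels), "eye" and "orientation" of the camera in the world; the wrist camera has in their place "tool_from_camera" (4x4, takes a point from camera to tool coordinates, whose origin is the TCP and whose axes are the flange's). Camera axes: x right, y up, looking along -z (the intrinsics and any distortion apply to the point x, -y, -z); pixel columns grow to the right and rows downward; lengths in m; the calibration is good to about 2 mm. A picture is of the moment at which its call begins: read the wrist's pose just before it. calibration takes no time and is no camera call.
- close_job(): hands the job in, once; it reports no verdict.
The state is a dict: "time": time; "joint_positions": joint angles; "qvel": joint speeds; "joint_torque": joint torques, N m; "tool_pos": TCP position; "ee_rot": TCP orientation; "wrist_force": force on the tool from outside, world axes, zero at the start; "wrist_torque": the same for the moment, N m; "width": finger opening in m.
Only numpy, scipy, OpenCV 4.12 (cv2) and the standard library are available. Lean on these libraries where they do the work, as an engineer would, in place of code of your own. Each camera call takes 0.05 s, during which the arm holds its last target. There are 200 camera calls.

## Working session

There is one attempt and no reset: what is moved stays moved. The work goes in short steps, Python scripts to look and compute and a tool call to move; the robot and the scene stay as the last step left them, time stands still between calls to the robot, and variables do not carry over. Pictures are saved under pics/ and viewed, about 8 in all and at most 12, crops included, and the job is handed in when it is done.

Besides the shell and the picture viewer there is one more tool, called after "Request:" in YAML: its name, and indented under it one key for each argument. step_arm: Moves the arm, as the interface text tells. Its arguments: {"type":"object","properties":{"increments":{"type":"string"},"claw":{"type":"number"}},"required":["increments"]}

```bash
mkdir -p pics; ls; cat > h.py <<'E'
from bench import *
import numpy as np, cv2
from scipy.spatial.transform import Rotation as R
def snap(n,f):
    o=get_obs(); im=snapshot(n); cv2.imwrite(f'pics/{f}.png',cv2.cvtColor(im,cv2.COLOR_RGB2BGR)); return o,im
E
python3 - <<'E'
from h import *
o=get_obs();print(o)
for n in("scene","side","wrist"):
    snap(n,n+'0');print(n,calibration(n))
E
```

```text
pics
{'time': 0.0, 'joint_positions': array([-1.03086320e-01,  8.79454901e-02,  1.37221200e+00, -2.34962246e-05,
        1.68356007e+00, -1.03129436e-01]), 'qvel': array([ 0.00236037, -0.00043483,  0.00187832, -0.00011261, -0.0014367 ,
        0.0001146 ]), 'joint_torque': array([ 1.28542815e-03, -3.40182602e+01, -3.02423716e+01,  7.18220207e-02,
        3.29729996e-02, -1.13141955e-04]), 'tool_pos': array([5.49414746e-01, 5.45378996e-05, 1.75230848e-01]), 'ee_rot': array([-3.13947663e+00, -1.95523898e-04,  1.57083662e+00]), 'wrist_force': array([-0.28351227, -0.50963592, -0.26262887]), 'wrist_torque': array([0.03939729, 0.03264348, 0.01334643]), 'width': 0.09404101272086553}
scene {'camera_matrix': array([[533.59668779,   0.        , 312.70882287],
       [  0.        , 533.59668779, 238.61127763],
       [  0.        ,   0.        ,   1.        ]]), 'eye': array([0.20110269, 0.80800526, 0.74770473]), 'orientation': array([ 0.89889299, -0.00977649, -2.69306361])}
side {'camera_matrix': array([[611.60832107,   0.        , 313.37173809],
       [  0.        , 611.60832107, 247.51180921],
       [  0.        ,   0.        ,   1.        ]]), 'eye': array([ 0.27633035, -0.93289628,  0.74229773]), 'orientation': array([ 0.99537007, -0.01491298, -0.2656546 ])}
wrist {'camera_matrix': array([[376.7732983 ,   0.        , 319.21828585],
       [  0.        , 376.7732983 , 232.34543821],
       [  0.        ,   0.        ,   1.        ]]), 'tool_from_camera': array([[ 1.44133754e-04,  9.63332709e-01,  2.68309653e-01,
         7.86068581e-02],
       [ 9.99999981e-01, -1.73523883e-04,  8.58242718e-05,
        -9.04403235e-04],
       [ 1.29235461e-04,  2.68309636e-01, -9.63332716e-01,
        -2.07745474e-01],
       [ 0.00000000e+00,  0.00000000e+00,  0.00000000e+00,
         1.00000000e+00]])}
```

View pics/scene0.png

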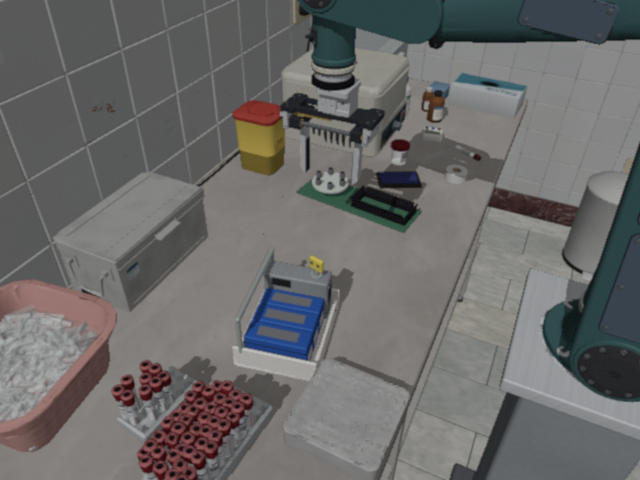

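View pics/side0.png

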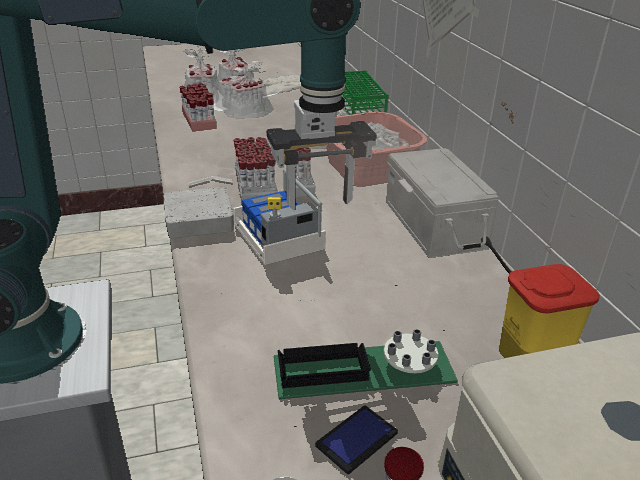

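```bash
python3 -c "
import bench;print([n for n in dir(bench) if n[0]!='_']);print(getattr(bench,'hold_point_z',None))"
```

```text
['IKError', 'calibration', 'close_job', 'get_obs', 'hold_point_z', 'snapshot']
0.0188
```

```bash
python3 - <<'E'
import cv2,numpy as np
s=cv2.imread('pics/scene0.png');d=cv2.imread('pics/side0.png')
f=lambda im,x,y,w,h:cv2.resize(im[y:y+h,x:x+w],(400,300),interpolation=cv2.INTER_CUBIC)
a=np.vstack([np.hstack([f(s,225,245,133,100),f(d,220,180,120,90)]),np.hstack([f(s,290,150,140,105),f(d,265,320,200,150)])])
cv2.imwrite('pics/m0.png',a)
E
```

```text
(no output)
```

View pics/m0.png

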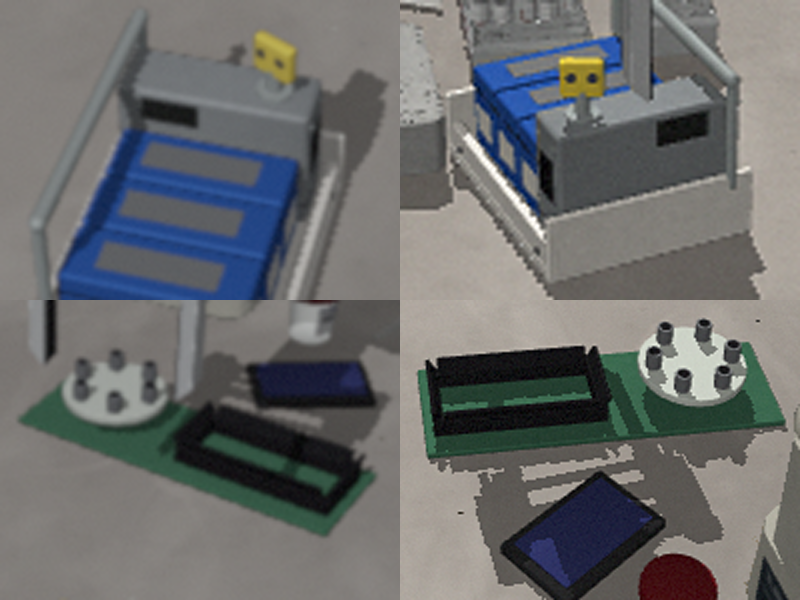

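```bash
cat >> h.py <<'E'
def ray(n,uv,o=None):
    c=calibration(n);K=c['camera_matrix'];p=np.linalg.solve(K,[*uv,1]);d=np.array([p[0],-p[1],-1])
    if n=='wrist':
        T=c['tool_from_camera'];Rt=R.from_euler('xyz',o['ee_rot']).as_matrix()
        return o['tool_pos']+Rt@T[:3,3],Rt@T[:3,:3]@d
    return c['eye'],R.from_euler('xyz',c['orientation']).as_matrix()@d
def plane(n,uv,z,o=None):
    e,d=ray(n,uv,o);return e+d*(z-e[2])/d[2]
def proj(n,P,o=None):
    c=calibration(n);K=c['camera_matrix']
    if n=='wrist':
        T=c['tool_from_camera'];Rt=R.from_euler('xyz',o['ee_rot']).as_matrix();e=o['tool_pos']+Rt@T[:3,3];M=Rt@T[:3,:3]
    else: e=c['eye'];M=R.from_euler('xyz',c['orientation']).as_matrix()
    q=(np.atleast_2d(P)-e)@M; return np.c_[K[0,0]*q[:,0]/-q[:,2]+K[0,2],K[1,1]*-q[:,1]/-q[:,2]+K[1,2]]
E
python3 - <<'E'
from h import *
np.set_printoptions(precision=4,suppress=True)
A=lambda p:(225+p[0]/3.0075,245+p[1]/3.0); B=lambda p:(220+(p[0]-400)/3.3333,180+p[1]/3.3333)
C=lambda p:(290+p[0]/2.857,150+(p[1]-300)/2.857); D=lambda p:(265+(p[0]-400)/2,320+(p[1]-300)/2)
for n,f,p,z in [('scene',A,(123,90),.1),('scene',A,(137,52),.1),('scene',A,(322,85),.1),('scene',A,(300,115),.1),
 ('side',B,(558,140),.1),('side',B,(725,98),.1),('side',B,(537,112),.1),('side',B,(695,78),.1),
 ('side',D,(418,371),.006),('side',D,(750,343),.006),('side',D,(784,423),.006),('side',D,(428,453),.006),('side',D,(692,362),.044),
 ('side',D,(428,362),.033),('side',D,(585,347),.033),('side',D,(609,402),.033),('side',D,(436,420),.033),
 ('scene',C,(20,418),.006),('scene',C,(328,530),.006),('scene',C,(375,477),.006),('scene',C,(115,388),.044),
 ('scene',C,(210,404),.033),('scene',C,(362,459),.033),('scene',C,(327,498),.033),('scene',C,(178,437),.033)]:
    print(n,p,z,plane(n,f(p),z)[:2])
E
```

```text
scene (123, 90) 0.1 [0.5783 0.2033]
scene (137, 52) 0.1 [0.5877 0.1694]
scene (322, 85) 0.1 [0.4737 0.1465]
scene (300, 115) 0.1 [0.4745 0.1762]
side (558, 140) 0.1 [0.479 0.136]
side (725, 98) 0.1 [0.5934 0.1624]
side (537, 112) 0.1 [0.4732 0.1732]
side (695, 78) 0.1 [0.5815 0.1925]
side (418, 371) 0.006 [ 0.4281 -0.1565]
side (750, 343) 0.006 [ 0.7245 -0.1945]
side (784, 423) 0.006 [ 0.7093 -0.2926]
side (428, 453) 0.006 [ 0.4159 -0.2515]
side (692, 362) 0.044 [ 0.644  -0.2424]
side (428, 362) 0.033 [ 0.433  -0.1763]
side (585, 347) 0.033 [ 0.5677 -0.1912]
side (609, 402) 0.033 [ 0.5654 -0.259 ]
side (436, 420) 0.033 [ 0.4246 -0.2437]
scene (20, 418) 0.006 [ 0.7171 -0.19  ]
scene (328, 530) 0.006 [ 0.4235 -0.1558]
scene (375, 477) 0.006 [ 0.4109 -0.2432]
scene (115, 388) 0.044 [ 0.6389 -0.2168]
scene (210, 404) 0.033 [ 0.5621 -0.2461]
scene (362, 459) 0.033 [ 0.4202 -0.2247]
scene (327, 498) 0.033 [ 0.4291 -0.1602]
scene (178, 437) 0.033 [ 0.5675 -0.187 ]
```

```bash
cat >> h.py <<'E'
def plan(pos,rpy,n,frm=None):
    """print n increment rows from the measured pose to the target"""
    o=get_obs();p=o['tool_pos'];r=R.from_euler('xyz',o['ee_rot'])
    if frm is not None:p,r=np.array(frm[0]),R.from_euler('xyz',frm[1])
    t=R.from_euler('xyz',rpy);w=(r.inv()*t).as_rotvec()
    rows=[]
    for i in range(n):
        s=r.inv().apply(np.array(pos)-p)*100/(n-i);w=(r.inv()*t).as_rotvec()/(n-i)
        s,w=np.round(s,2),np.round(w,3);rows.append(' '.join(f'{v:g}' for v in [*s,*w]))
        p=p+r.apply(s/100);r=r*R.from_rotvec(w)
    for i in range(0,n,5):print('; '.join(rows[i:i+5]))
E
python3 -c "
from h import *
plan([.52,.16,.27],[np.pi,0,.23],10)"
```

```text
1.6 -0.3 -0.94 -0 0 0.134; 1.55 -0.51 -0.95 -0 0 0.134; 1.46 -0.71 -0.94 -0 0 0.134; 1.36 -0.9 -0.95 -0 0 0.134; 1.22 -1.07 -0.94 -0 0 0.134
1.07 -1.23 -0.95 -0 0 0.134; 0.9 -1.36 -0.94 -0 0 0.134; 0.71 -1.46 -0.95 -0 0 0.134; 0.5 -1.55 -0.94 -0 0.001 0.134; 0.3 -1.6 -0.95 -0.001 0.001 0.135
```

Request:
step_arm:
  increments: "1.6 -0.3 -0.94 0 0 0.134; 1.55 -0.51 -0.95 0 0 0.134; 1.46 -0.71 -0.94 0 0 0.134; 1.36 -0.9 -0.95 0 0 0.134; 1.22 -1.07 -0.94 0 0 0.134"
  claw: -1

```text
time: 0.65
tool_pos: [0.5347, 0.0806, 0.2235]
ee_rot: [-3.141, 0.001, 0.895]
wrist_force: [-0.6, -0.3, -0.6]
width: 0.0937
```

Request:
step_arm:
  increments: "1.07 -1.23 -0.95 0 0 0.134; 0.9 -1.36 -0.94 0 0 0.134; 0.71 -1.46 -0.95 0 0 0.134; 0.5 -1.55 -0.94 0 0.001 0.134; 0.3 -1.6 -0.95 -0.001 0.001 0.135"

```text
time: 1.15
tool_pos: [0.5199, 0.1606, 0.2708]
ee_rot: [3.141, -0.001, 0.224]
wrist_force: [-0.4, -0.6, -0.5]
width: 0.0942
```

Request:
step_arm:
  increments: "0 0 0 0 0 0; 0 0 0 0 0 0; 0 0 0 0 0 0"

```text
time: 1.45
tool_pos: [0.5202, 0.1593, 0.2699]
ee_rot: [3.14, -0.001, 0.231]
wrist_force: [0.3, -0.4, 0.6]
width: 0.0939
```

```bash
python3 - <<'E'
from h import *
o,im=snap('wrist','w1');print(o);import pickle;pickle.dump(o,open('o1.pkl','wb'))
E
```

```text
{'time': 1.45, 'joint_positions': array([ 1.93651490e-01,  7.45536987e-02,  1.20054900e+00, -1.13109570e-03,
        1.86593328e+00,  1.53317910e+00]), 'qvel': array([-0.00496917,  0.00087859, -0.00048596,  0.00103865, -0.00011469,
        0.01278411]), 'joint_torque': array([ 2.91467104e-01, -3.38651848e+01, -3.06025636e+01,  3.12403764e-02,
       -7.60985236e-02, -1.62770622e-02]), 'tool_pos': array([0.5201805 , 0.15927145, 0.26993183]), 'ee_rot': array([ 3.14049047e+00, -5.15772608e-04,  2.30939697e-01]), 'wrist_force': array([ 0.25220755, -0.39026866,  0.60060219]), 'wrist_torque': array([0.03121919, 0.03253176, 0.00240143]), 'width': 0.09393133021154695}
```

View pics/w1.png

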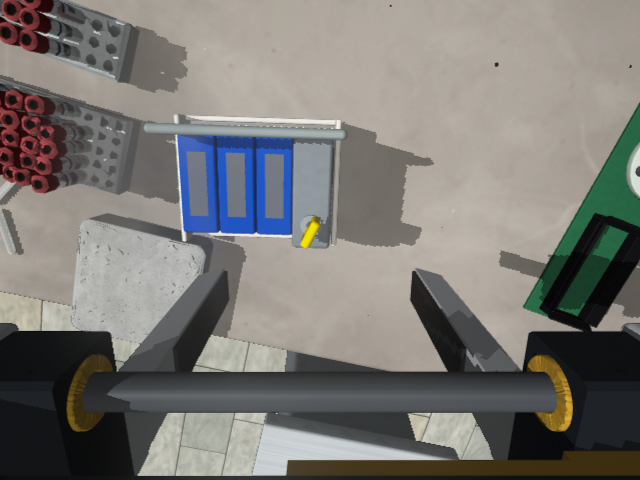

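```bash
python3 - <<'E'
from h import *
import pickle
np.set_printoptions(precision=4,suppress=True)
o=pickle.load(open('o1.pkl','rb'))
im=cv2.imread('pics/w1.png').astype(int);g=im.sum(2)
for r in (150,170,190,205,240): print(r,list(zip(range(286,340),g[r,286:340])) if r==170 else g[r,286:340])
print('col',g[236:256,298],g[236:256,325])
for uv in [(293,160),(331,160),(294,240),(329,240),(294,247),(329,247),(331,138)]: print(uv,plane('wrist',uv,.1,o))
print('key stem/wing',plane('wrist',(310,233),.14,o))
E
```

```text
150 [324 325 323 325 316 265 238 340 464 453 453 455 452 450 451 453 452 455
 454 452 452 454 453 452 456 454 452 453 452 449 449 447 447 447 445 443
 447 446 445 447 449 446 453 440 379 310 240 192 260 331 444 481 467 420]
170 [(286, np.int64(316)), (287, np.int64(318)), (288, np.int64(322)), (289, np.int64(321)), (290, np.int64(303)), (291, np.int64(237)), (292, np.int64(247)), (293, np.int64(394)), (294, np.int64(457)), (295, np.int64(458)), (296, np.int64(454)), (297, np.int64(452)), (298, np.int64(453)), (299, np.int64(454)), (300, np.int64(456)), (301, np.int64(456)), (302, np.int64(459)), (303, np.int64(463)), (304, np.int64(460)), (305, np.int64(462)), (306, np.int64(459)), (307, np.int64(461)), (308, np.int64(461)), (309, np.int64(459)), (310, np.int64(461)), (311, np.int64(460)), (312, np.int64(456)), (313, np.int64(453)), (314, np.int64(452)), (315, np.int64(447)), (316, np.int64(444)), (317, np.int64(443)), (318, np.int64(442)), (319, np.int64(439)), (320, np.int64(442)), (321, np.int64(441)), (322, np.int64(440)), (323, np.int64(438)), (324, np.int64(443)), (325, np.int6
[... 733 characters left out ...]
89 404 452 464 458 406 339 337]
240 [507 507 510 508 506 480 410 454 445 440 439 442 439 438 420 378 408 464
 470 470 469 466 459 444 398 341 325 385 425 427 429 432 397 283 284 286
 286 289 285 286 279 265 246 327 461 308 438 474 463 426 427 514 515 515]
col [448 447 442 443 439 436 436 437 436 420 377 394 514 514 511 513 513 515
 512 511] [286 284 285 286 286 288 312 427 426 418 392 359 395 513 512 510 514 513
 517 518]
(293, 160) [0.5592 0.1956 0.1   ]
(331, 160) [0.5678 0.1591 0.1   ]
(294, 240) [0.4788 0.1772 0.1   ]
(329, 240) [0.4872 0.1415 0.1   ]
(294, 247) [0.4713 0.1756 0.1   ]
(329, 247) [0.4797 0.1397 0.1   ]
(331, 138) [0.5883 0.1641 0.1   ]
key stem/wing [0.5012 0.1642 0.14  ]
```

```bash
python3 - <<'E'
from h import *
import pickle
np.set_printoptions(precision=4,suppress=True)
o=pickle.load(open('o1.pkl','rb'))
P=lambda u,v,z=.1:plane('wrist',(u,v),z,o)[:2]
L=[P(293.5,150),P(292.9,205),P(292.5,240)];Rr=[P(330.3,150),P(328.8,205),P(328,240)]
for A in(L,Rr): d=A[0]-A[2];print('yaw',np.arctan2(d[1],d[0]))
f=(P(294,246.5)+P(327,246.8))/2; print('front',f, 'width',np.linalg.norm(L[1]-Rr[1]))
y=.22;ux=np.array([np.cos(y),np.sin(y)]);uy=np.array([-ux[1],ux[0]])
m=(np.mean(L,0)+np.mean(Rr,0))/2;c=f+uy*((m-f)@uy)+ux*.06;print('centre',c,'grasp',c+ux*.026)
C=np.array([[*(c+ux*a+uy*b),.1] for a,b in[(-.06,-.02),(.06,-.02),(.06,.02),(-.06,.02)]])
for n in('scene','side'):
    im=cv2.imread(f'pics/{n}0.png');q=proj(n,C);print(n,q)
im=cv2.resize(cv2.imread('pics/side0.png')[180:270,220:340],None,fx=6,fy=6,interpolation=2)
g=[]
for n,(x,y0,w,h) in dict(side=(220,180,100,90),scene=(255,245,100,90)).items():
    a=cv2.resize(cv2.imread(f'pics/{n}0.png')[y0:y0+h,x:x+w],None,fx=4,fy=4,interpolation=2)
    cv2.polylines(a,[np.int32((proj(n,C)-[x,y0]+.5)*4)],1,(0,0,255),1);g.append(a)
cv2.imwrite('pics/ov.png',np.hstack(g))
E
```

```text
yaw 0.2014343285481533
yaw 0.21285383589506465
front [0.4757 0.1588] width 0.036617183252815405
centre [0.5343 0.1716] grasp [0.5596 0.1773]
scene [[330.5271 269.7718]
 [267.1914 259.5262]
 [260.7057 273.6346]
 [325.9591 284.5223]]
side [[267.6107 221.2197]
 [318.8522 208.5615]
 [310.2025 200.5194]
 [259.8124 212.5901]]
```

View pics/ov.png

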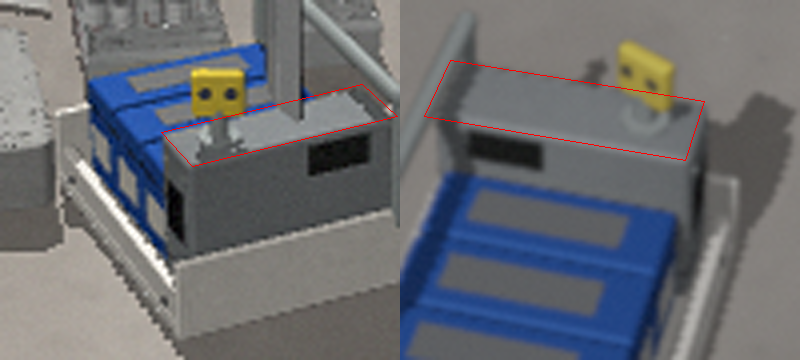

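```bash
python3 -c "
from h import *
plan([.47,-.21,.22],[np.pi,0,-.12],10)"
```

```text
-1.33 3.48 0.5 0 -0 0.035; -1.21 3.52 0.5 0 -0 0.035; -1.08 3.56 0.5 0 -0 0.035; -0.96 3.6 0.5 0 -0 0.035; -0.83 3.63 0.5 0 -0 0.035
-0.71 3.66 0.5 0 -0 0.035; -0.58 3.68 0.51 0 -0 0.035; -0.45 3.7 0.5 0 -0 0.035; -0.32 3.72 0.51 0 -0 0.035; -0.18 3.72 0.5 0.001 -0.001 0.035
```

Request:
step_arm:
  increments: "-1.33 3.48 0.5 0 0 0.035; -1.21 3.52 0.5 0 0 0.035; -1.08 3.56 0.5 0 0 0.035; -0.96 3.6 0.5 0 0 0.035; -0.83 3.63 0.5 0 0 0.035"

```text
time: 2.0
tool_pos: [0.4945, -0.0265, 0.2451]
ee_rot: [3.141, -0.001, 0.054]
wrist_force: [-0.3, -0.6, -0.4]
width: 0.0943
```

Request:
step_arm:
  increments: "-0.71 3.66 0.5 0 0 0.035; -0.58 3.68 0.51 0 0 0.035; -0.45 3.7 0.5 0 0 0.035; -0.32 3.72 0.51 0 0 0.035; -0.18 3.72 0.5 0 0 0.035"

```text
time: 2.5
tool_pos: [0.469, -0.2112, 0.2199]
ee_rot: [-3.141, -0.002, -0.122]
wrist_force: [0.4, -0.1, -0.1]
width: 0.0939
```

Request:
step_arm:
  increments: "0 0 0 0 0 0; 0 0 0 0 0 0; 0 0 0 0 0 0; 0 0 0 0 0 0"

```text
time: 2.9
tool_pos: [0.4704, -0.2081, 0.221]
ee_rot: [-3.142, -0.003, -0.118]
wrist_force: [-0.3, 0.6, 0.1]
width: 0.0942
```

```bash
python3 - <<'E'
from h import *
o,im=snap('wrist','w2');print(o['tool_pos'],o['ee_rot']);import pickle;pickle.dump(o,open('o2.pkl','wb'))
E
```

```text
[ 0.47035476 -0.2081234   0.22104927] [-3.14154841e+00 -2.90937608e-03 -1.18218130e-01]
```

View pics/w2.png

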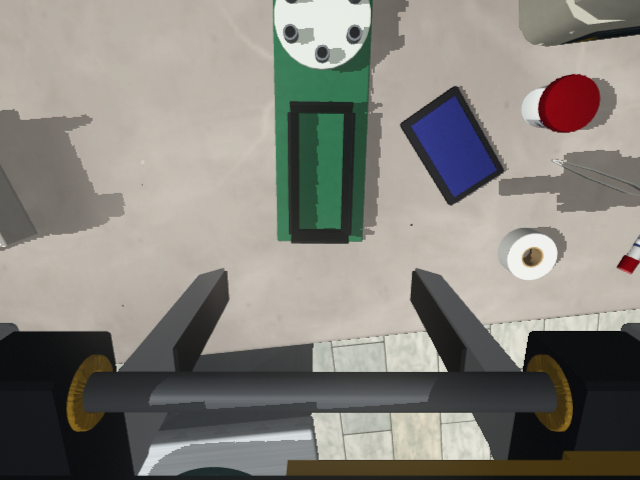

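```bash
python3 - <<'E'
from h import *
import pickle
np.set_printoptions(precision=4,suppress=True)
o=pickle.load(open('o2.pkl','rb'))
im=cv2.imread('pics/w2.png').astype(int);g=im.sum(2)
for r in (120,150,180,210,225,238): print(r,270,im[r,270:380,1].tolist())
for c in (310,325,338): print(c,95,im[95:120,c,1].tolist(),220,im[220:250,c,1].tolist())
E
```

```text
120 270 [192, 189, 188, 187, 177, 145, 125, 126, 125, 125, 125, 126, 125, 125, 125, 125, 118, 89, 47, 48, 42, 38, 36, 36, 37, 37, 35, 36, 43, 67, 79, 78, 78, 79, 78, 78, 76, 77, 77, 76, 77, 77, 77, 76, 77, 77, 77, 75, 89, 118, 120, 120, 120, 119, 119, 119, 118, 118, 118, 120, 118, 119, 118, 116, 116, 117, 116, 117, 115, 116, 116, 117, 117, 97, 32, 35, 34, 34, 34, 34, 34, 36, 38, 33, 36, 56, 76, 76, 76, 76, 76, 76, 76, 75, 76, 74, 73, 87, 110, 111, 111, 111, 110, 111, 111, 111, 111, 111, 111, 110]
150 270 [187, 188, 190, 191, 191, 176, 130, 125, 126, 124, 124, 124, 122, 121, 123, 124, 123, 109, 57, 48, 45, 38, 36, 37, 37, 37, 36, 37, 45, 66, 75, 77, 76, 76, 77, 77, 77, 77, 76, 76, 76, 75, 74, 75, 75, 74, 88, 117, 117, 117, 117, 118, 118, 118, 117, 118, 117, 119, 118, 117, 118, 117, 119, 118, 118, 118, 116, 116, 117, 118, 119, 118, 101, 31, 36, 33, 33, 34, 34, 33, 36, 36, 30, 37, 57, 74, 75, 75, 76, 75, 74, 74, 74, 74, 74, 74, 89, 113, 113, 112, 111, 111, 110, 110, 110, 111, 111, 112, 113, 112]
180 270 [181, 182, 183, 181, 183, 171, 134, 123, 122, 123, 122, 122, 121, 120, 119, 120, 120
[... 1996 characters left out ...]
 37, 36, 36, 35, 39, 55, 76, 77, 77, 77, 77, 76] 220 [81, 81, 80, 80, 81, 81, 80, 81, 76, 38, 38, 39, 41, 42, 41, 42, 42, 42, 43, 43, 44, 50, 51, 95, 180, 180, 180, 181, 180, 180]
325 95 [121, 120, 120, 119, 120, 120, 111, 36, 37, 36, 36, 33, 35, 34, 34, 34, 34, 41, 72, 119, 119, 119, 119, 119, 118] 220 [122, 122, 120, 120, 120, 120, 121, 117, 75, 42, 37, 37, 38, 40, 40, 41, 40, 40, 42, 42, 42, 47, 46, 79, 175, 175, 175, 176, 176, 176]
338 95 [120, 119, 119, 120, 119, 119, 110, 34, 36, 37, 36, 33, 33, 33, 34, 33, 33, 36, 60, 118, 118, 119, 119, 119, 118] 220 [119, 120, 120, 120, 120, 121, 121, 121, 113, 51, 37, 36, 38, 41, 40, 40, 41, 40, 41, 42, 42, 44, 46, 80, 178, 177, 177, 177, 178, 178]
```

```bash
python3 - <<'E'
from h import *
import pickle
np.set_printoptions(precision=4,suppress=True)
o=pickle.load(open('o2.pkl','rb'))
P=lambda u,v,z:plane('wrist',(u,v),z,o)[:2]
def box(z,l,r,far,near,name):
    Lp=[P(u,v,z) for u,v in l];Rp=[P(u,v,z) for u,v in r]
    d=[A[0]-A[-1] for A in(Lp,Rp)];ys=[np.arctan2(*q[::-1]) for q in d];y=np.mean(ys)
    ux=np.array([np.cos(y),np.sin(y)]);uy=np.array([-ux[1],ux[0]])
    a=np.mean(Lp,0)@uy;b=np.mean(Rp,0)@uy;f=P(325,far,z)@ux;n=P(325,near,z)@ux
    print(name,'yaws',ys,'W',a-b,'L',f-n,'centre',ux*(f+n)/2+uy*(a+b)/2)
box(.006,[(299.3,120),(299.3,150),(299.5,180),(299.5,210)],[(343.8,120),(342.8,150),(342,180),(341,210)],113.5,228.8,'floor')
box(.033,[(288,120),(288.3,150),(288.5,180),(289.1,210),(289.3,225)],[(355.5,120),(354.5,150),(353.5,180),(352.5,210),(351.7,225)],101.8,243.3,'rim')
for z in(.006,):
  l=[P(275.3,120,z),P(278,225,z)];r=[P(378,150,z)]
  print('plate yaw',np.arctan2(*(l[0]-l[1])[::-1]))
print('table',P(322,16,.03))
E
```

```text
floor yaws [np.float64(-0.1298143997466509), np.float64(-0.13318038624705988)] W 0.04772093697908772 L 0.12780268731648486 centre [ 0.4982 -0.2128]
rim yaws [np.float64(-0.1271920641148726), np.float64(-0.13022197983090497)] W 0.06800162257115307 L 0.14725066067274195 centre [ 0.4985 -0.213 ]
plate yaw -0.12224568080562676
table [ 0.6482 -0.2315]
```

```bash
python3 -c "
from h import *
plan([.558,.1765,.20],[np.pi,0,.207],10)"
```

```text
0.42 -3.92 0.21 0 -0 -0.033; 0.54 -3.91 0.21 0 -0 -0.032; 0.67 -3.89 0.21 0 -0 -0.033; 0.8 -3.86 0.21 0 -0 -0.032; 0.92 -3.84 0.21 0 -0 -0.033
1.05 -3.8 0.21 0 -0.001 -0.032; 1.17 -3.77 0.21 0 -0 -0.033; 1.29 -3.73 0.22 0 -0.001 -0.032; 1.41 -3.68 0.21 0 -0 -0.033; 1.53 -3.63 0.21 0.001 -0.001 -0.032
```

Request:
step_arm:
  increments: "0.42 -3.92 0.21 0 0 -0.033; 0.54 -3.91 0.21 0 0 -0.032; 0.67 -3.89 0.21 0 0 -0.033; 0.8 -3.86 0.21 0 0 -0.032; 0.92 -3.84 0.21 0 0 -0.033"

```text
time: 3.45
tool_pos: [0.5144, -0.0143, 0.2106]
ee_rot: [3.141, -0.003, 0.046]
wrist_force: [1.2, -1.5, 0.3]
width: 0.0939
```

Request:
step_arm:
  increments: "1.05 -3.8 0.21 0 -0.001 -0.032; 1.17 -3.77 0.21 0 0 -0.033; 1.29 -3.73 0.22 0 -0.001 -0.032; 1.41 -3.68 0.21 0 0 -0.033; 1.53 -3.63 0.21 0 -0.001 -0.032"

```text
time: 3.95
tool_pos: [0.5582, 0.1781, 0.2]
ee_rot: [3.141, -0.0, 0.208]
wrist_force: [0.1, 0.6, 0.7]
width: 0.0937
```

Request:
step_arm:
  increments: "0 0 0 0 0 0; 0 0 0 0 0 0; 0 0 0 0 0 0; 0 0 0 0 0 0"

```text
time: 4.35
tool_pos: [0.5584, 0.1743, 0.2001]
ee_rot: [3.141, 0.0, 0.203]
wrist_force: [0.5, -0.1, 0.3]
width: 0.0941
```

```bash
python3 - <<'E'
from h import *
o,im=snap('wrist','w3');print(o['tool_pos'],o['ee_rot']);import pickle;pickle.dump(o,open('o3.pkl','wb'))
E
```

```text
[0.55841324 0.17434331 0.20008511] [3.14085843e+00 2.03115035e-04 2.03490782e-01]
```

View pics/w3.png

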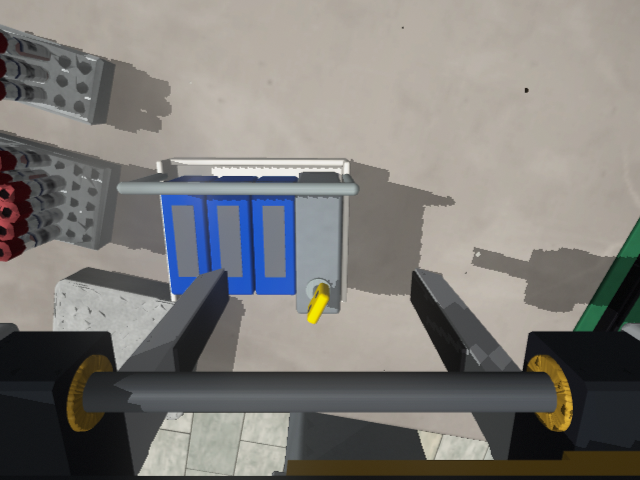

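```bash
python3 - <<'E'
from h import *
import pickle
np.set_printoptions(precision=4,suppress=True)
o=pickle.load(open('o3.pkl','rb'))
im=cv2.imread('pics/w3.png').astype(int)
S=im.sum(2)
for r in (205,235,265): print(r,290,S[r,290:350].tolist())
for c in (305,330): print(c,165,S[165,c],S[165:185,c].tolist(),'|300',S[300:320,c].tolist())
E
```

```text
205 290 [334, 331, 308, 254, 242, 350, 470, 465, 462, 461, 462, 459, 461, 457, 463, 463, 463, 463, 462, 461, 462, 460, 460, 462, 464, 464, 464, 462, 463, 461, 461, 458, 457, 458, 456, 455, 453, 453, 453, 453, 454, 453, 454, 454, 454, 455, 456, 455, 432, 366, 305, 239, 208, 331, 443, 477, 480, 473, 406, 300]
235 290 [329, 326, 319, 267, 219, 279, 451, 475, 473, 473, 468, 470, 470, 467, 465, 467, 462, 462, 462, 466, 466, 461, 463, 461, 462, 464, 465, 462, 466, 466, 462, 467, 466, 467, 466, 466, 468, 467, 463, 466, 462, 469, 467, 466, 468, 466, 466, 452, 395, 329, 269, 205, 266, 437, 481, 492, 484, 428, 340, 333]
265 290 [328, 327, 320, 294, 235, 268, 412, 485, 474, 474, 469, 469, 466, 468, 465, 465, 466, 464, 466, 464, 469, 466, 468, 467, 467, 468, 465, 467, 468, 464, 468, 468, 469, 472, 472, 469, 468, 468, 466, 463, 462, 464, 464, 464, 464, 461, 452, 417, 351, 292, 235, 266, 392, 453, 480, 475, 437, 363, 333, 332]
305 165 508 [508, 479, 533, 703, 703, 694, 577, 243, 251, 246, 246, 245, 245, 244, 243, 243, 239, 260, 369, 420] |300 [457, 461, 463, 463, 459, 457, 454, 453, 450, 452, 454, 450, 406, 395, 516, 515, 516, 515, 515, 513]
330 165 553 [553, 473, 525, 696, 696, 689, 561, 226, 225, 231, 232, 233, 236, 234, 238, 235, 234, 250, 358, 416] |300 [306, 303, 303, 299, 302, 300, 297, 326, 444, 447, 441, 440, 409, 401, 520, 521, 516, 512, 511, 511]
```

```bash
python3 - <<'E'
from h import *
import pickle
np.set_printoptions(precision=4,suppress=True)
o=pickle.load(open('o3.pkl','rb'))
P=lambda u,v,z=.1:plane('wrist',(u,v),z,o)[:2]
for l,r in [([(295.6,205),(296.1,235),(296.4,265)],[(339.3,205),(338.4,235),(337.8,265)]),([(294.5,205),(294.8,235),(295,265)],[(342,205),(341.2,235),(340.5,265)])]:
    L=[P(*a) for a in l];Q=[P(*a) for a in r]
    ys=[np.arctan2(*(A[0]-A[-1])[::-1]) for A in(L,Q)]
    y=.207;ux=np.array([np.cos(y),np.sin(y)]);uy=np.array([-ux[1],ux[0]])
    f=P(318,172)@ux;n=P(318,313.3)@ux;a=np.mean(L,0)@uy;b=np.mean(Q,0)@uy
    c=ux*(f+n)/2+uy*(a+b)/2
    print(ys,'W',a-b,'L',f-n,'c',c,'grasp',c+.026*ux)
plan([*(c+.026*ux),.11],[np.pi,0,.207],5)
E
```

```text
[np.float64(0.19988457426339312), np.float64(0.193396573082554)] W 0.036088615009794184 L 0.12670599474624922 c [0.5374 0.1723] grasp [0.5629 0.1776]
[np.float64(0.1941866193924444), np.float64(0.19532300592695703)] W 0.03949116971273019 L 0.12670599474624922 c [0.5376 0.1717] grasp [0.563 0.177]
0.1 -0.04 1.8 0 0 -0.001; 0.1 -0.04 1.8 0 0 -0.001; 0.1 -0.04 1.8 0 0 -0.001; 0.1 -0.03 1.81 0 0 -0; 0.1 -0.04 1.8 0.001 0 -0.001
```

```bash
python3 -c "
from h import *
plan([.5595,.1761,.10],[np.pi,0,.197],5)"
```

```text
0.03 -0.03 2 0 0 0.001; 0.03 -0.03 2 0 0 0.001; 0.03 -0.04 2 0 0 0.001; 0.02 -0.03 2.01 0 0 0.002; 0.03 -0.04 2 0.001 0 0.001
```

Request:
step_arm:
  increments: "0.03 -0.03 2 0 0 0.001; 0.03 -0.03 2 0 0 0.001; 0.03 -0.04 2 0 0 0.001; 0.02 -0.03 2 0 0 0.002; 0.03 -0.04 2 0 0 0.001"

```text
time: 4.9
tool_pos: [0.5595, 0.1761, 0.0992]
ee_rot: [3.141, 0.0, 0.197]
wrist_force: [0.3, -0.6, -0.3]
width: 0.0938
```

Request:
step_arm:
  increments: "0 0 0 0 0 0; 0 0 0 0 0 0; 0 0 0 0 0 0; 0 0 0 0 0 0"

```text
time: 5.3
tool_pos: [0.5604, 0.1772, 0.1015]
ee_rot: [3.141, -0.002, 0.198]
wrist_force: [0.7, -0.6, 0.8]
width: 0.0941
```

```bash
python3 -c "
from h import *
o=get_obs();print(o['tool_pos'],o['ee_rot']);plan([.5595,.1761,.0735],[np.pi,0,.197],3)"
```

```text
[0.56044213 0.17719306 0.10145571] [ 3.14114817e+00 -2.28601939e-03  1.98491484e-01]
-0.04 0.03 0.93 0 -0.001 0; -0.04 0.03 0.93 0 -0.001 0.001; -0.04 0.03 0.94 0 -0 0
```

Request:
step_arm:
  increments: "-0.04 0.03 0.93 0 0 0; -0.04 0.03 0.93 0 0 0; -0.04 0.03 0.9 0 0 0; 0 0 0 0 0 0; 0 0 0 0 0 0"

```text
time: 5.8
tool_pos: [0.5579, 0.176, 0.0712]
ee_rot: [3.141, 0.002, 0.199]
wrist_force: [-0.2, -0.0, -0.2]
width: 0.0941
```

```bash
python3 -c "
from h import *
for i in range(4):
  o=get_obs();print(o['tool_pos'],o['ee_rot'],o['wrist_force']);snap('wrist','w4') if i<2 else 0
from scipy.spatial.transform import Rotation
"
```

```text
[0.55792074 0.17595193 0.07119714] [3.14112811e+00 2.31362766e-03 1.98810574e-01] [-0.18245304 -0.04010488 -0.24723264]
[0.55834565 0.17606263 0.07183291] [3.14110906e+00 1.12149822e-03 1.98833926e-01] [ 0.01351209 -0.17690155 -0.56006899]
[0.55860984 0.17611963 0.07222647] [3.14110776e+00 3.93286029e-04 1.98841229e-01] [-0.71161957  0.56188313  0.82232708]
[0.55860984 0.17611963 0.07222647] [3.14110776e+00 3.93286029e-04 1.98841229e-01] [-0.71161957  0.56188313  0.82232708]
```

View pics/w4.png

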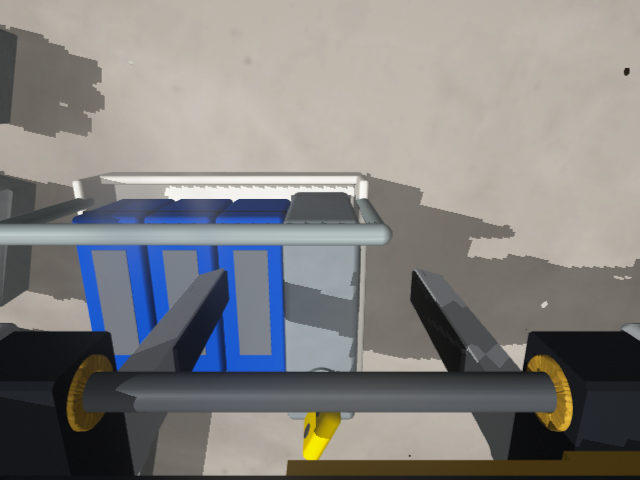

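Request:
step_arm:
  increments: "0 0 -0.1 0 0 0; 0 0 0 0 0 0; 0 0 0 0 0 0; 0 0 0 0 0 0; 0 0 0 0 0 0"
  claw: 1

```text
time: 6.4
tool_pos: [0.5584, 0.176, 0.0731]
ee_rot: [3.141, 0.001, 0.199]
wrist_force: [0.3, -0.3, -0.1]
width: 0.0571
```

Request:
step_arm:
  increments: "0 0 0 0 0 0; 0 0 0 0 0 0; 0 0 0 0 0 0; 0 0 0 0 0 0; 0 0 0 0 0 0"

```text
time: 6.9
tool_pos: [0.5584, 0.176, 0.073]
ee_rot: [3.141, 0.001, 0.199]
wrist_force: [0.4, 0.3, -0.3]
width: 0.0173
```

```bash
python3 - <<'E'
from h import *
_,a=snap('wrist','w5');_,b=snap('side','s5');print(get_obs())
c=np.hstack([cv2.resize(a[120:480,120:520],(400,360)),cv2.resize(b[120:270,200:367],(400,360))])
cv2.imwrite('pics/c5.png',c[:,:,::-1])
E
```

```text
{'time': 7.0, 'joint_positions': array([ 2.08882952e-01,  2.07730204e-01,  1.44078150e+00, -4.68581381e-04,
        1.49389984e+00,  1.58092159e+00]), 'qvel': array([-0.00048234,  0.00182569,  0.00016559,  0.00190686, -0.00029957,
       -0.00152695]), 'joint_torque': array([-7.18740557e-04, -3.81684709e+01, -2.93085623e+01,  1.32038165e-02,
       -7.03597488e-02,  1.25053002e-04]), 'tool_pos': array([0.55839629, 0.1760423 , 0.07301326]), 'ee_rot': array([3.14111722e+00, 8.14126372e-04, 1.98793681e-01]), 'wrist_force': array([-0.04620372, -0.23503446, -0.38273667]), 'wrist_torque': array([ 0.05975937,  0.11727562, -0.02603443]), 'width': 0.00938975134663098}
```

View pics/c5.png

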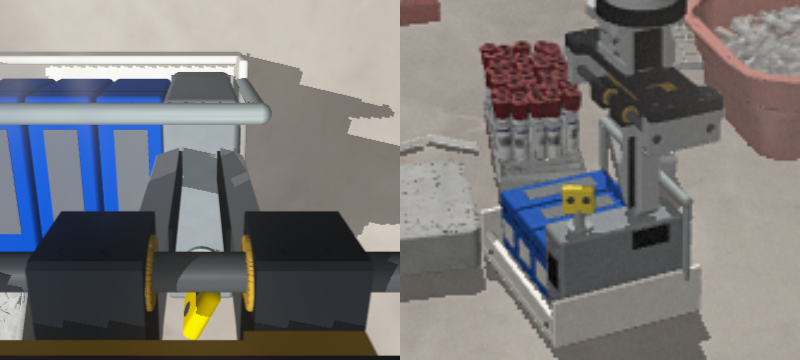

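```bash
python3 - <<'E'
from h import *
o=get_obs();Rt=R.from_euler('xyz',o['ee_rot']).as_matrix()
w4=cv2.imread('pics/w4.png');w5=cv2.imread('pics/w5.png');s5=cv2.imread('pics/s5.png');snap('scene','c5s');sc=cv2.imread('pics/c5s.png')
tool=lambda p:o['tool_pos']+Rt@np.array(p)
def cr(im,n,x,y,w,h,pts):
    a=cv2.resize(im[y:y+h,x:x+w],(400,300),interpolation=cv2.INTER_CUBIC)
    for P in pts:
        q=((proj(n,P,o)[0]-[x,y]+.5)*[400/w,300/h]).astype(int);cv2.circle(a,tuple(int(v) for v in q),3,(0,0,255),1)
    return a
print(o['width'])
T=lambda w:[tool((.008,s*w/2,z)) for s in(-1,1) for z in(0,-.02)]
g=np.vstack([np.hstack([cr(w4,'wrist',210,220,220,165,T(.094)),cr(w5,'wrist',250,220,140,105,T(.0173))]),
 np.hstack([cr(s5,'side',240,170,100,75,[tool((0,0,0)),tool((0,0,-.03))]),cr(sc,'scene',235,225,120,90,[tool((0,0,0)),tool((0,0,-.03))])])])
cv2.imwrite('pics/z5.png',g)
E
```

```text
0.00938975134663098
```

View pics/z5.png

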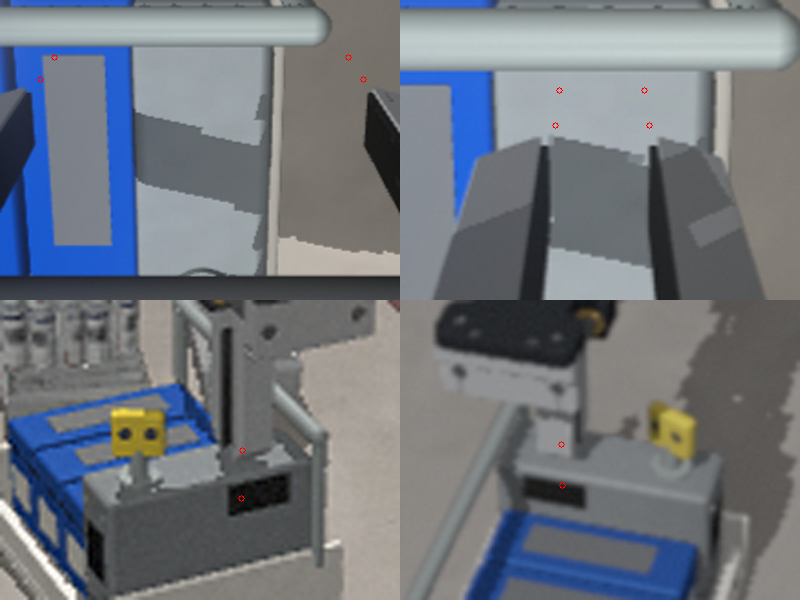

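Request:
step_arm:
  increments: "0 0 -0.3 0 0 0; 0 0 0 0 0 0; 0 0 0 0 0 0; 0 0 0 0 0 0; 0 0 0 0 0 0"
  claw: -1

```text
time: 7.55
tool_pos: [0.5584, 0.176, 0.076]
ee_rot: [3.141, 0.001, 0.199]
wrist_force: [0.7, -0.0, -0.5]
width: 0.0419
```

Request:
step_arm:
  increments: "0 0 0 0 0 0; 0 0 0 0 0 0; 0 0 0 0 0 0; 0 0 0 0 0 0; 0 0 0 0 0 0"

```text
time: 8.05
tool_pos: [0.5584, 0.176, 0.076]
ee_rot: [3.141, 0.001, 0.199]
wrist_force: [0.0, -0.2, -1.3]
width: 0.0822
```

Request:
step_arm:
  increments: "0.1 0 1 0 0 0; 0 0 1 0 0 0; 0 0 0.7 0 0 0; 0 0 0.3 0 0 0; 0 0 0 0 0 0"

```text
time: 8.55
tool_pos: [0.5586, 0.1761, 0.0448]
ee_rot: [3.141, 0.003, 0.199]
wrist_force: [-0.3, 0.8, 0.0]
width: 0.0941
```

Request:
step_arm:
  increments: "0 0 0 0 0 0; 0 0 0 0 0 0; 0 0 0 0 0 0; 0 0 0 0 0 0"

```text
time: 8.95
tool_pos: [0.5596, 0.1762, 0.0464]
ee_rot: [3.141, 0.0, 0.199]
wrist_force: [0.2, 0.1, -0.2]
width: 0.0939
```

Request:
step_arm:
  increments: "0 0 0 0 0 0; 0 0 0 0 0 0; 0 0 0 0 0 0; 0 0 0 0 0 0; 0 0 0 0 0 0"
  claw: 1

```text
time: 9.45
tool_pos: [0.5593, 0.1762, 0.046]
ee_rot: [3.141, 0.001, 0.199]
wrist_force: [0.1, -0.1, 0.2]
width: 0.0577
```

Request:
step_arm:
  increments: "0 0 0 0 0 0; 0 0 0 0 0 0; 0 0 0 0 0 0; 0 0 0 0 0 0; 0 0 0 0 0 0"

```text
time: 9.95
tool_pos: [0.5594, 0.1761, 0.046]
ee_rot: [3.141, 0.001, 0.199]
wrist_force: [0.5, -1.1, 0.9]
width: 0.0397
```

```bash
python3 -c "
from h import *
print(get_obs())
for pz in (-.028,):
  # pivot in tool frame: 86mm behind, TCP z-> pivot height .018
  p=np.array([-.086,0,.0465-.018]);Rt=R.from_rotvec([0,.03,0]).as_matrix();print((p-Rt@p)*100)"
```

```text
{'time': 9.95, 'joint_positions': array([ 2.08753502e-01,  2.27822943e-01,  1.47216596e+00, -7.50914750e-04,
        1.44233204e+00,  1.58089911e+00]), 'qvel': array([ 0.00062273, -0.00277376,  0.00134574, -0.00153363, -0.00195789,
       -0.00208704]), 'joint_torque': array([ 4.44706008e-01, -3.85977209e+01, -2.87860447e+01,  2.43075024e-01,
        5.56168481e-03, -6.90198431e-03]), 'tool_pos': array([0.55944923, 0.17608052, 0.04601146]), 'ee_rot': array([3.14084068e+00, 7.20762391e-04, 1.98746915e-01]), 'wrist_force': array([ 0.47952987, -1.10057282,  0.90456829]), 'wrist_torque': array([-0.08390194, -0.0047911 , -0.00408965]), 'width': 0.03972199926168776}
[-0.08935689  0.         -0.2566789 ]
```

Request:
step_arm:
  increments: "-0.09 0 -0.26 0 0.03 0; -0.09 0 -0.26 0 0.03 0; -0.09 0 -0.26 0 0.03 0"

```text
time: 10.25
tool_pos: [0.5563, 0.1754, 0.0534]
ee_rot: [3.141, -0.09, 0.199]
wrist_force: [0.1, 0.1, -1.0]
width: 0.0401
```

Request:
step_arm:
  increments: "-0.09 0 -0.26 0 0.03 0; -0.09 0 -0.26 0 0.03 0; 0 0 0 0 0 0; 0 0 0 0 0 0"

```text
time: 10.65
tool_pos: [0.5533, 0.1751, 0.0581]
ee_rot: [3.141, -0.147, 0.199]
wrist_force: [0.5, -1.1, -2.6]
width: 0.04
```

Request:
step_arm:
  increments: "-0.09 0 -0.26 0 0.03 0; -0.09 0 -0.26 0 0.03 0; -0.09 0 -0.26 0 0.03 0; -0.09 0 -0.26 0 0.03 0; -0.09 0 -0.26 0 0.03 0"

```text
time: 11.15
tool_pos: [0.5471, 0.1739, 0.0699]
ee_rot: [3.141, -0.299, 0.199]
wrist_force: [0.6, -0.3, -2.4]
width: 0.0399
```

Request:
step_arm:
  increments: "-0.09 0 -0.26 0 0.03 0; -0.09 0 -0.26 0 0.03 0; 0 0 0 0 0 0; 0 0 0 0 0 0; 0 0 0 0 0 0"

```text
time: 11.65
tool_pos: [0.5441, 0.1732, 0.0745]
ee_rot: [3.141, -0.358, 0.199]
wrist_force: [1.0, 0.9, -2.1]
width: 0.0395
```

```bash
python3 - <<'E'
from h import *
o,_=snap('side','s6');_,_=snap('scene','c6');print(o['tool_pos'],o['ee_rot'],o['wrist_force'],o['width'])
a=cv2.imread('pics/s6.png')[150:300,200:400];b=cv2.imread('pics/c6.png')[210:360,200:400]
cv2.imwrite('pics/v6.png',cv2.resize(np.hstack([a,b]),(800,300)))
E
```

```text
[0.54411921 0.17321607 0.07447561] [ 3.14136053 -0.35781704  0.19872714] [ 0.96718359  0.90284603 -2.1039882 ] 0.03954160965044981
```

View pics/v6.png

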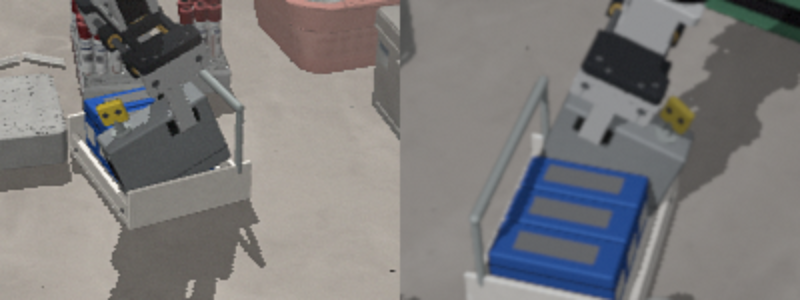

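```bash
python3 - <<'E'
from h import *
o=get_obs();p=o['tool_pos'];e=o['ee_rot'];u=np.array([-.98,-.197,0])
a=p+[0,0,.025];b=a+u*.05+[0,0,.05];c=b+[0,0,.08]
plan(a,e,4);plan(b,e,5,(a,e));plan(c,e,4,(b,e))
plan([.45,0,.25],[np.pi,0,.0],8,(c,e));print(c)
E
```

```text
0.22 0 -0.59 0 0 0; 0.22 0 -0.58 -0 0 0; 0.22 0 -0.59 -0 0 0; 0.22 0 -0.58 -0 0 0
-0.59 -0 -1.29 0 0 0; -0.58 -0 -1.29 -0 0 0; -0.59 -0 -1.28 -0 0 0; -0.58 -0 -1.29 -0 0 0; -0.59 -0 -1.28 -0 0 0
0.7 0 -1.87 0 0 0; 0.7 0 -1.87 -0 0 0; 0.7 0 -1.88 -0 0 0; 0.7 0 -1.87 -0 0 0
-0.81 1.89 -0.57 -0.004 -0.045 0.025; -0.78 1.91 -0.53 -0.004 -0.045 0.025; -0.76 1.93 -0.49 -0.005 -0.044 0.024; -0.73 1.96 -0.45 -0.004 -0.045 0.025; -0.7 1.97 -0.41 -0.005 -0.044 0.024
-0.67 1.99 -0.36 -0.004 -0.045 0.025; -0.64 2.01 -0.33 -0.005 -0.044 0.024; -0.6 2.03 -0.29 -0.004 -0.045 0.025
[0.49513164 0.16336609 0.22951591]
```

Request:
step_arm:
  increments: "0.22 0 -0.59 0 0 0; 0.22 0 -0.58 0 0 0; 0.22 0 -0.59 0 0 0; 0.22 0 -0.58 0 0 0"

```text
time: 12.15
tool_pos: [0.5439, 0.1732, 0.1006]
ee_rot: [3.141, -0.359, 0.199]
wrist_force: [1.0, -0.6, -3.5]
width: 0.0398
```

Request:
step_arm:
  increments: "-0.59 0 -1.29 0 0 0; -0.58 0 -1.29 0 0 0; -0.59 0 -1.28 0 0 0; -0.58 0 -1.29 0 0 0; -0.59 0 -1.28 0 0 0"

```text
time: 12.65
tool_pos: [0.494, 0.1631, 0.151]
ee_rot: [3.141, -0.36, 0.199]
wrist_force: [-0.0, -0.4, -3.1]
width: 0.0399
```

Request:
step_arm:
  increments: "0.7 0 -1.87 0 0 0; 0.7 0 -1.87 0 0 0; 0.7 0 -1.88 0 0 0; 0.7 0 -1.87 0 0 0; 0 0 0 0 0 0"

```text
time: 13.15
tool_pos: [0.4963, 0.1637, 0.2348]
ee_rot: [3.141, -0.368, 0.199]
wrist_force: [-0.0, 0.3, -3.0]
width: 0.0397
```

```bash
python3 - <<'E'
from h import *
plan([.45,0.03,.25],[np.pi,0,0],8)
E
```

```text
-0.77 1.52 -0.5 -0.005 -0.046 0.025; -0.75 1.55 -0.46 -0.004 -0.046 0.025; -0.73 1.57 -0.42 -0.005 -0.046 0.024; -0.72 1.58 -0.37 -0.004 -0.046 0.025; -0.69 1.6 -0.34 -0.005 -0.046 0.024
-0.67 1.62 -0.29 -0.004 -0.045 0.025; -0.64 1.64 -0.26 -0.005 -0.046 0.024; -0.61 1.66 -0.23 -0.004 -0.045 0.025
```

Request:
step_arm:
  increments: "-0.77 1.52 -0.5 -0.005 -0.046 0.025; -0.75 1.55 -0.46 -0.004 -0.046 0.025; -0.73 1.57 -0.42 -0.005 -0.046 0.024; -0.72 1.58 -0.37 -0.004 -0.046 0.025; -0.69 1.6 -0.34 -0.005 -0.046 0.024"

```text
time: 13.65
tool_pos: [0.4651, 0.0792, 0.2389]
ee_rot: [-3.135, -0.126, 0.072]
wrist_force: [0.0, 0.1, -3.5]
width: 0.04
```

Request:
step_arm:
  increments: "-0.67 1.62 -0.29 -0.004 -0.045 0.025; -0.64 1.64 -0.26 -0.005 -0.046 0.024; -0.61 1.66 -0.23 -0.004 -0.045 0.025; 0 0 0 0 0 0"

```text
time: 14.05
tool_pos: [0.4489, 0.0282, 0.2446]
ee_rot: [3.139, 0.009, -0.003]
wrist_force: [-0.2, -0.7, -4.1]
width: 0.0398
```

```bash
python3 - <<'E'
from h import *
plan([.5241,-.2163,.16],[np.pi,0,-.13],12)
E
```

```text
0.64 2.03 0.7 0 0.001 0.011; 0.66 2.03 0.71 0 0.001 0.011; 0.68 2.02 0.71 0 0.001 0.01; 0.7 2.01 0.71 0 0.001 0.011; 0.72 2 0.71 0 0.001 0.01
0.74 2 0.71 0 0.001 0.011; 0.77 1.99 0.71 0 0 0.01; 0.78 1.98 0.71 0.001 0.001 0.011; 0.81 1.97 0.7 0 0 0.01; 0.83 1.97 0.7 0.001 0.001 0.011
0.84 1.96 0.7 0 0 0.01; 0.87 1.95 0.71 0.001 0.001 0.011
```

Request:
step_arm:
  increments: "0.64 2.03 0.7 0 0.001 0.011; 0.66 2.03 0.71 0 0.001 0.011; 0.68 2.02 0.71 0 0.001 0.01; 0.7 2.01 0.71 0 0.001 0.011; 0.72 2 0.71 0 0.001 0.01"

```text
time: 14.55
tool_pos: [0.4803, -0.0719, 0.2093]
ee_rot: [3.14, 0.002, -0.053]
wrist_force: [0.1, -0.1, -2.6]
width: 0.0398
```

Request:
step_arm:
  increments: "0.74 2 0.71 0 0.001 0.011; 0.77 1.99 0.71 0 0 0.01; 0.78 1.98 0.71 0.001 0.001 0.011; 0.81 1.97 0.7 0 0 0.01; 0.83 1.97 0.7 0.001 0.001 0.011"

```text
time: 15.05
tool_pos: [0.5123, -0.1736, 0.174]
ee_rot: [-3.141, -0.001, -0.106]
wrist_force: [0.0, 0.4, -3.9]
width: 0.04
```

Request:
step_arm:
  increments: "0.84 1.96 0.7 0 0 0.01; 0.87 1.95 0.71 0.001 0.001 0.011; 0 0 0 0 0 0; 0 0 0 0 0 0; 0 0 0 0 0 0"

```text
time: 15.55
tool_pos: [0.5247, -0.2138, 0.1611]
ee_rot: [-3.14, -0.002, -0.127]
wrist_force: [0.0, 0.6, -3.6]
width: 0.0396
```

```bash
python3 - <<'E'
from h import *
plan([.5241,-.2163,.11],[np.pi,0,-.13],3)
E
```

```text
-0.01 0.09 1.7 -0.001 -0.001 0.001; -0.01 0.08 1.71 -0 -0 0.001; -0.02 0.09 1.7 -0.001 -0.001 0.001
```

Request:
step_arm:
  increments: "-0.01 0.09 1.7 -0.001 0 0.001; -0.01 0.08 1.71 0 0 0.001; -0.02 0.09 1.5 -0.001 0 0.001; 0 0 0 0 0 0; 0 0 0 0 0 0"

```text
time: 16.05
tool_pos: [0.5239, -0.2167, 0.1119]
ee_rot: [3.141, -0.001, -0.13]
wrist_force: [-0.6, 0.6, -3.7]
width: 0.0399
```

Request:
step_arm:
  increments: "0 0 0 0 0 0; 0 0 0 0 0 0; 0 0 0 0 0 0"

```text
time: 16.35
tool_pos: [0.5244, -0.2174, 0.1127]
ee_rot: [3.14, -0.003, -0.13]
wrist_force: [0.1, 0.3, -3.9]
width: 0.0399
```

```bash
python3 - <<'E'
from h import *
_,_=snap('side','s7');_,_=snap('scene','c7');o,_=snap('wrist','w7');print(o['tool_pos'],o['ee_rot'],o['wrist_force'],o['width'])
Rt=R.from_euler('xyz',o['ee_rot']).as_matrix()
f=o['tool_pos'][2]-.036
c=o['tool_pos']-Rt[:,0]*.026
def boxp(hx,hy,z,c,yx): 
    return np.array([[*(c[:2]+yx[:2]*a*hx+np.array([-yx[1],yx[0]])*b*hy),z] for a,b in((-1,-1),(1,-1),(1,1),(-1,1))])
g=[]
yp=np.array([np.cos(-.13),np.sin(-.13)])
for n,k,(x,y,w,h) in(('side','s7',(240,270,200,150)),('scene','c7',(330,110,133,100))):
    a=cv2.resize(cv2.imread(f'pics/{k}.png')[y:y+h,x:x+w],(400,300),interpolation=2)
    for P,col in((boxp(.06,.02,f,c,Rt[:,0]),(0,0,255)),(boxp(.06,.02,f+.09,c,Rt[:,0]),(0,0,255)),(boxp(.072,.033,.033,[.4983,-.2129],yp),(0,255,255))):
        cv2.polylines(a,[np.int32((proj(n,P)-[x,y]+.5)*400/w)],1,col,1)
    g.append(a)
cv2.imwrite('pics/v7.png',np.hstack(g))
E
```

```text
[ 0.52416675 -0.21727236  0.11229521] [ 3.14040906e+00 -2.17568491e-03 -1.30491147e-01] [-0.06513882  0.12672948 -3.79820131] 0.03988255143787582
```

View pics/v7.png

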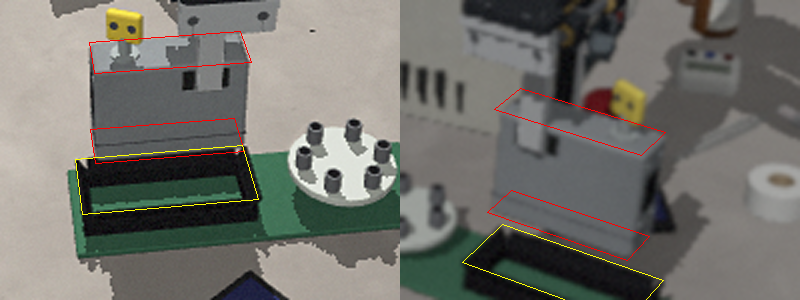

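Request:
step_arm:
  increments: "0 -0.08 1.2 0 0 0; 0 0 1.2 0 0 0; 0 0 1.2 0 0 0; 0 0 0.8 0 0 0; 0 0 0 0 0 0"

```text
time: 17.0
tool_pos: [0.5225, -0.2156, 0.065]
ee_rot: [-3.141, 0.003, -0.13]
wrist_force: [-0.3, 0.8, -3.6]
width: 0.0397
```

Request:
step_arm:
  increments: "0 0 0.5 0 0 0; 0 0 0.5 0 0 0; 0 0 0.3 0 0 0; 0 0 0 0 0 0; 0 0 0 0 0 0"

```text
time: 17.5
tool_pos: [0.5242, -0.2164, 0.0549]
ee_rot: [3.141, -0.002, -0.13]
wrist_force: [0.7, 0.4, -3.4]
width: 0.0398
```

Request:
step_arm:
  increments: "0 0 0.3 0 0 0; 0 0 0.3 0 0 0; 0 0 0.3 0 0 0; 0 0 0 0 0 0; 0 0 0 0 0 0"

```text
time: 18.0
tool_pos: [0.524, -0.2163, 0.0455]
ee_rot: [3.141, -0.001, -0.13]
wrist_force: [0.5, -0.3, -3.3]
width: 0.0398
```

Request:
step_arm:
  increments: "0 0 0.1 0 0 0; 0 0 0.1 0 0 0; 0 0 0 0 0 0"

```text
time: 18.3
tool_pos: [0.524, -0.2163, 0.0436]
ee_rot: [3.141, -0.001, -0.13]
wrist_force: [0.8, 0.6, -3.6]
width: 0.0397
```

Request:
step_arm:
  increments: "0 0 0.1 0 0 0; 0 0 0 0 0 0; 0 0 0 0 0 0"

```text
time: 18.6
tool_pos: [0.5241, -0.2164, 0.0428]
ee_rot: [3.141, -0.001, -0.13]
wrist_force: [-0.4, 1.1, -2.8]
width: 0.0401
```

Request:
step_arm:
  increments: "0 0 0.1 0 0 0; 0 0 0 0 0 0; 0 0 0 0 0 0"

```text
time: 18.9
tool_pos: [0.5244, -0.2165, 0.0424]
ee_rot: [3.141, -0.002, -0.13]
wrist_force: [-0.1, -0.8, 0.4]
width: 0.0399
```

Request:
step_arm:
  increments: "0 0 0.05 0 0 0; 0 0 0 0 0 0; 0 0 0 0 0 0"

```text
time: 19.2
tool_pos: [0.5247, -0.2166, 0.0421]
ee_rot: [3.14, -0.003, -0.13]
wrist_force: [1.1, -0.1, 3.7]
width: 0.0395
```

Request:
step_arm:
  increments: "0 0 0 0 0 0; 0 0 0 0 0 0; 0 0 0 0 0 0; 0 0 0 0 0 0; 0 0 0 0 0 0"
  claw: -1

```text
time: 19.7
tool_pos: [0.524, -0.2164, 0.0411]
ee_rot: [3.141, -0.001, -0.13]
wrist_force: [-0.4, -0.3, -0.2]
width: 0.0761
```

Request:
step_arm:
  increments: "0 0 0 0 0 0; 0 0 -1 0 0 0; 0 0 -2 0 0 0; 0 0 -3 0 0 0; 0 0 -3 0 0 0"

```text
time: 20.2
tool_pos: [0.5238, -0.2162, 0.1326]
ee_rot: [3.141, -0.001, -0.13]
wrist_force: [0.0, -0.1, 0.1]
width: 0.0941
```

Request:
step_arm:
  increments: "0 0 -3 0 0 0; 0 0 -3 0 0 0; 0 0 0 0 0 0; 0 0 0 0 0 0; 0 0 0 0 0 0"

```text
time: 20.7
tool_pos: [0.5232, -0.2158, 0.1896]
ee_rot: [-3.141, 0.001, -0.13]
wrist_force: [0.0, -0.3, -0.1]
width: 0.0939
```

```bash
python3 - <<'E'
from h import *
import pickle
o,im=snap('wrist','w8');print(o['tool_pos'],o['ee_rot']);pickle.dump(o,open('o8.pkl','wb'))
hsv=cv2.cvtColor(im,cv2.COLOR_RGB2HSV);m=cv2.inRange(hsv,(22,150,90),(35,255,255))
n,l,s,c=cv2.connectedComponentsWithStats(m)
for i in range(1,n):
    if s[i,4]>30:print(s[i],c[i],cv2.minAreaRect(np.argwhere(l==i)[:,::-1].astype(np.float32)))
E
```

```text
[ 0.52318762 -0.21584182  0.18962113] [-3.14147246e+00  1.32017027e-03 -1.30436532e-01]
[310 286  22  42 550] [320.35454545 306.30181818] ((320.1000671386719, 306.300048828125), (15.652474403381348, 41.59086227416992), 26.56505012512207)
```

```bash
cat >> h.py <<'E'
from scipy.optimize import minimize
def ymask(im):
    h=cv2.cvtColor(im,cv2.COLOR_RGB2HSV);m=cv2.inRange(h,(21,140,70),(36,255,255))
    return cv2.morphologyEx(m,cv2.MORPH_CLOSE,np.ones((7,7)))>0
def keyfit(ims,o,x0,top=.096,box=(.028,.009)):
    ms={}
    for n,im in ims.items():
        m=ymask(im);u,v=proj(n,[[x0[0],x0[1],top+.027]],o)[0].astype(int);k=np.zeros_like(m);k[max(v-60,0):v+60,max(u-60,0):u+60]=1;ms[n]=m&k
    def cost(p,full=False):
        ux=np.array([np.cos(p[2]),np.sin(p[2])]);uy=np.array([-ux[1],ux[0]]);r=[]
        B=np.array([[*(p[:2]+ux*a*box[0]/2+uy*b*box[1]/2),top+z] for a in(-1,1) for b in(-1,1) for z in(.014,.04)])
        for n,m in ms.items():
            h=cv2.convexHull(np.round((proj(n,B,o)+.0)*16).astype(np.int32));k=np.zeros(m.shape,np.uint8);cv2.fillConvexPoly(k,h,1,shift=4);k=k>0
            r.append(1-(k&m).sum()/max((k|m).sum(),1))
        return r if full else np.sum(r)
    best=None
    for y in np.arange(-1.6,1.55,.1):
        c=min((cost([x0[0]+dx,x0[1]+dy,y]),dx,dy) for dx in(-.004,0,.004) for dy in(-.004,0,.004))
        if best is None or c[0]<best[0]:best=(c[0],c[1],c[2],y)
    s=np.array([x0[0]+best[1],x0[1]+best[2],best[3]])
    r=minimize(cost,s,method='Nelder-Mead',options=dict(initial_simplex=[s,s+[.003,0,0],s+[0,.003,0],s+[0,0,.1]],xatol=1e-4,fatol=1e-4))
    return r.x,cost(r.x,True)
E
python3 - <<'E'
from h import *
import pickle
np.set_printoptions(precision=4,suppress=True)
o=pickle.load(open('o8.pkl','rb'))
ims={'wrist':cv2.imread('pics/w8.png')[:,:,::-1].copy()}
for n in('side','scene'): ims[n]=snap(n,n+'8')[1]
x0=[.4983-.034*np.cos(.13),-.2129+.034*np.sin(.13)];print(x0)
for sel in(['wrist'],['side'],['scene'],['wrist','side','scene']):
    print(sel,*keyfit({k:ims[k] for k in sel},o,x0))
# drive top edges in wrist
S=ims['wrist'].astype(int).sum(2)
for r in(190,220,250):print(r,270,S[r,270:370].tolist())
for c in (300,335):print(c,S[130:180,c].tolist(),'|',S[285:335,c].tolist())
E
```

```text
[np.float64(0.4645868956136972), np.float64(-0.20849243915093038)]
['wrist'] [ 0.4638 -0.2084 -0.4234] [np.float64(0.2213114754098361)]
['side'] [ 0.4644 -0.2077 -1.0246] [np.float64(0.2026578073089701)]
['scene'] [ 0.4614 -0.2065 -1.02  ] [np.float64(0.3492063492063492)]
['wrist', 'side', 'scene'] [ 0.4646 -0.2086 -0.4114] [np.float64(0.228882833787466), np.float64(0.25914634146341464), np.float64(0.5114942528735632)]
190 270 [569, 534, 380, 279, 279, 276, 277, 279, 279, 279, 276, 271, 274, 272, 242, 150, 155, 136, 119, 117, 118, 118, 116, 117, 117, 139, 300, 475, 486, 490, 489, 490, 489, 489, 491, 487, 489, 490, 489, 489, 490, 489, 492, 492, 486, 487, 485, 488, 488, 487, 486, 485, 483, 479, 477, 477, 480, 478, 480, 479, 477, 478, 482, 482, 486, 484, 482, 480, 479, 482, 471, 419, 356, 294, 227, 116, 91, 89, 92, 86, 93, 90, 95, 96, 128, 172, 170, 171, 169, 170, 171, 170, 172, 172, 174, 173, 180, 255, 328, 328]
220 270 [557, 559, 521, 370, 278, 279, 279, 280, 280, 280, 280, 281, 278, 278, 264, 214, 153, 159, 135, 127, 122, 123, 124, 121, 121, 125, 240, 436, 505, 499, 496, 497, 496, 49
[... 1151 characters left out ...]
1, 493, 495, 494, 496, 498, 499, 498, 498, 496, 492, 489, 486, 489, 488, 483, 482, 482, 481, 482, 506, 541, 542, 543, 548, 547, 549, 549, 552, 549, 546, 547, 541, 539, 531, 538, 541, 546, 547]
335 [269, 266, 264, 267, 265, 266, 264, 263, 265, 266, 264, 267, 265, 262, 264, 263, 260, 264, 262, 265, 266, 265, 262, 261, 250, 181, 171, 146, 113, 118, 115, 109, 105, 107, 106, 107, 119, 182, 258, 246, 176, 176, 180, 170, 186, 186, 188, 186, 184, 187] | [429, 319, 322, 322, 320, 321, 324, 325, 328, 325, 324, 326, 326, 326, 327, 326, 327, 326, 333, 400, 483, 484, 487, 485, 485, 482, 480, 479, 481, 476, 447, 440, 533, 535, 537, 535, 538, 539, 539, 540, 543, 541, 540, 546, 547, 544, 545, 545, 547, 550]
```

```bash
python3 - <<'E'
from h import *
for f,(x,y,w,h) in dict(w8=(298,276,46,58),).items():
    im=cv2.imread(f'pics/{f}.png');hs=cv2.cvtColor(im,cv2.COLOR_BGR2HSV)[y:y+h,x:x+w]
    for r in range(0,h,2):print(y+r,''.join('%4d'%v if s>60 else '   .' for v,s in zip(hs[r,::1,2],hs[r,::1,1])))
E
```

```text
276    .   .   .   .   .   .   .   .   .   .   .   .   .   .   .   .   .   .   .   .   .   .   .   .   .   .   .   .   .   .   .   .   .   .   .   .   .   .   .   .   .   .   .   .   .   .
278    .   .   .   .   .   .   .   .   .   .   .   .   .   .   .   .   .   .   .   .   .   .   .   .   .   .   .   .   .   .   .   .   .   .   .   .   .   .   .   .   .   .   .   .   .   .
280    .   .   .   .   .   .   .   .   .   .   .   .   .   .   .   .   .   .   .   .   .   .   .   .   .   .   .   .   .   .   .   .   .   .   .   .   .   .   .   .   .   .   .   .   .   .
282    .   .   .   .   .   .   .   .   .   .   .   .   .   .   .   .   .   .   .   .   .   .   .   .   .   .   .   .   .   .   .   .   .   .   .   .   .   .   .   .   .   .   .   .   .   .
284    .   .   .   .   .   .   .   .   .   .   .   .   .   .   .   .   .   .   .   .   .   .   .   .   .   .   .   .   .   .   .   .   .   .   .   .   .   .   .   .   .   .   .   .   .   .
286    .   .   .   .   .   .   .   .   .   .   .   .   .   .   .   .   .   .   .   .   .   .   .   . 166 140 127 116 108 116   .   .   .   .   .   .   .   
[... 3680 characters left out ...]
.   . 227 237 244 245 242 227 197 181   .   .   .   .   .   .   .   .   .   .   .   .   .   .   .   .   .   .   .   .   .   .   .   .
328    .   .   .   .   .   .   .   .   .   .   .   .   .   .   .   .   .   .   .   .   .   .   .   .   .   .   .   .   .   .   .   .   .   .   .   .   .   .   .   .   .   .   .   .   .   .
330    .   .   .   .   .   .   .   .   .   .   .   .   .   .   .   .   .   .   .   .   .   .   .   .   .   .   .   .   .   .   .   .   .   .   .   .   .   .   .   .   .   .   .   .   .   .
332    .   .   .   .   .   .   .   .   .   .   .   .   .   .   .   .   .   .   .   .   .   .   .   .   .   .   .   .   .   .   .   .   .   .   .   .   .   .   .   .   .   .   .   .   .   .
```

```bash
python3 - <<'E'
from h import *
import pickle
np.set_printoptions(precision=4,suppress=True)
o=pickle.load(open('o8.pkl','rb'));P=lambda u,v:plane('wrist',(u,v),.136,o)[:2]
for a,b in(((330.5,304),(321,324)),((317.5,304),(309.5,318))):
    d=P(*a)-P(*b);print(np.arctan2(d[1],d[0]))
# top centre: far end row~298 mid col 326, near end row 326 mid col 315
A,B=P(326.5,297.5),P(314.5,327);print(A,B,(A+B)/2,np.linalg.norm(A-B),np.arctan2(*(A-B)[::-1]))
E
```

```text
-0.5320282171627666
-0.6114171080779053
[ 0.476  -0.2149] [ 0.4524 -0.2025] [ 0.4642 -0.2087] 0.026579397621400696 -0.48241096403097145
```

```bash
python3 - <<'E'
from h import *
o=get_obs();print(o['joint_positions'])
plan([.4642,-.2087,.15],[np.pi,0,2.61-.0],20)
E
```

```text
[-4.91268160e-01  1.22379946e-01  1.30689181e+00 -2.90076484e-04
  1.71427113e+00  1.20992853e+00]
-0.3 0 0.2 -0 -0 -0.137; -0.29 -0.04 0.2 -0 -0 -0.137; -0.29 -0.08 0.2 -0 -0 -0.137; -0.27 -0.12 0.2 -0 -0 -0.137; -0.25 -0.15 0.2 -0 -0 -0.137
-0.23 -0.18 0.2 -0 -0 -0.137; -0.2 -0.21 0.2 -0 -0 -0.137; -0.17 -0.24 0.2 -0 -0 -0.137; -0.14 -0.26 0.2 -0 -0 -0.137; -0.1 -0.28 0.19 -0 -0 -0.137
-0.06 -0.29 0.2 -0 -0 -0.137; -0.02 -0.3 0.19 -0 -0 -0.137; 0.02 -0.3 0.2 -0 -0 -0.137; 0.06 -0.29 0.19 -0 -0 -0.137; 0.1 -0.28 0.2 -0 -0 -0.137
0.13 -0.27 0.19 -0 -0 -0.137; 0.17 -0.25 0.2 -0 -0 -0.137; 0.2 -0.22 0.19 -0 -0.001 -0.137; 0.23 -0.19 0.2 -0 -0 -0.137; 0.25 -0.16 0.19 -0.001 -0.001 -0.137
```

Request:
step_arm:
  increments: "-0.3 0 0.2 0 0 -0.137; -0.29 -0.04 0.2 0 0 -0.137; -0.29 -0.08 0.2 0 0 -0.137; -0.27 -0.12 0.2 0 0 -0.137; -0.25 -0.15 0.2 0 0 -0.137"

```text
time: 21.35
tool_pos: [0.5087, -0.2141, 0.1799]
ee_rot: [-3.141, 0.001, 0.56]
wrist_force: [0.1, -0.2, 0.3]
width: 0.0938
```

Request:
step_arm:
  increments: "-0.23 -0.18 0.2 0 0 -0.137; -0.2 -0.21 0.2 0 0 -0.137; -0.17 -0.24 0.2 0 0 -0.137; -0.14 -0.26 0.2 0 0 -0.137; -0.1 -0.28 0.19 0 0 -0.137"

```text
time: 21.85
tool_pos: [0.4941, -0.2123, 0.17]
ee_rot: [-3.141, 0.0, 1.245]
wrist_force: [-0.0, -0.0, -0.7]
width: 0.0941
```

Request:
step_arm:
  increments: "-0.06 -0.29 0.2 0 0 -0.137; -0.02 -0.3 0.19 0 0 -0.137; 0.02 -0.3 0.2 0 0 -0.137; 0.06 -0.29 0.19 0 0 -0.137; 0.1 -0.28 0.2 0 0 -0.137"
  claw: 0.1

```text
time: 22.35
tool_pos: [0.4793, -0.2105, 0.1603]
ee_rot: [-3.141, -0.0, 1.93]
wrist_force: [-0.7, -0.1, -0.5]
width: 0.0572
```

Request:
step_arm:
  increments: "0.13 -0.27 0.19 0 0 -0.137; 0.17 -0.25 0.2 0 0 -0.137; 0.2 -0.22 0.19 0 0 -0.137; 0.23 -0.19 0.2 0 0 -0.137; 0.25 -0.16 0.19 0 0 -0.137"

```text
time: 22.85
tool_pos: [0.4644, -0.2089, 0.1505]
ee_rot: [-3.141, -0.001, 2.615]
wrist_force: [0.2, -0.0, 0.0]
width: 0.0424
```

Request:
step_arm:
  increments: "0 0 0 0 0 0; 0 0 0 0 0 0; 0 0 0 0 0 0; 0 0 0 0 0 0"

```text
time: 23.25
tool_pos: [0.4652, -0.2092, 0.1517]
ee_rot: [-3.141, 0.001, 2.608]
wrist_force: [0.3, 0.0, -0.5]
width: 0.0421
```

```bash
python3 - <<'E'
from h import *
o=get_obs();print(o['tool_pos'],o['ee_rot'],o['joint_positions'],o['width'])
plan([.4642,-.2087,.078],[np.pi,0,2.61],4)
E
```

```text
[ 0.46517741 -0.20919283  0.15173011] [-3.14138345e+00  1.48967162e-03  2.60846112e+00] [-5.33651219e-01  2.99937092e-03  1.50697416e+00 -2.08797119e-04
  1.63012934e+00 -1.57132839e+00] 0.04212125628973542
0.03 -0 1.84 -0 0 -0; 0.03 -0 1.84 -0 0 -0.001; 0.03 -0 1.85 -0 0.001 -0; 0.03 -0.01 1.84 -0 0 -0.001
```

Request:
step_arm:
  increments: "0.03 0 1.84 0 0 0; 0.03 0 1.84 0 0 0; 0.03 0 1.85 0 0 0; 0.03 0 1.84 0 0 0; 0 0 0 0 0 0"

```text
time: 23.75
tool_pos: [0.4622, -0.2075, 0.0752]
ee_rot: [-3.141, -0.004, 2.609]
wrist_force: [-0.4, -0.4, -0.6]
width: 0.0428
```

Request:
step_arm:
  increments: "0 0 0 0 0 0; 0 0 0 0 0 0; 0 0 0 0 0 0; 0 0 0 0 0 0; 0 0 0 0 0 0"

```text
time: 24.25
tool_pos: [0.4644, -0.2088, 0.0787]
ee_rot: [-3.141, 0.003, 2.61]
wrist_force: [-0.3, 0.4, 0.5]
width: 0.0423
```

Request:
step_arm:
  increments: "0 0 0 0 0 0; 0 0 0 0 0 0; 0 0 0 0 0 0; 0 0 0 0 0 0; 0 0 0 0 0 0"
  claw: 1

```text
time: 24.75
tool_pos: [0.4641, -0.2088, 0.078]
ee_rot: [-3.141, 0.002, 2.609]
wrist_force: [-0.1, 0.1, -0.8]
width: 0.0088
```

```bash
python3 - <<'E'
from h import *
o=get_obs();print(o['tool_pos'],o['ee_rot'],o['wrist_force'],o['wrist_torque'],o['width'])
E
```

```text
[ 0.46409896 -0.20881221  0.07801441] [-3.14101961e+00  1.65753864e-03  2.60941014e+00] [-0.0691742   0.07633853 -0.79194647] [-0.06465132 -0.03667555 -0.05309858] 0.008758248560979754
```

Request:
step_arm:
  increments: "0 0 0 0 0 0.12; 0 0 0 0 0 0.12; 0 0 0 0 0 0.12; 0 0 0 0 0 0.12; 0 0 0 0 0 0.12"

```text
time: 25.25
tool_pos: [0.4643, -0.2084, 0.078]
ee_rot: [3.14, 0.001, 2.005]
wrist_force: [0.6, 0.2, -0.3]
width: 0.0088
```

Request:
step_arm:
  increments: "0 0 0 0 0 0.12; 0 0 0 0 0 0.12; 0 0 0 0 0 0.12; 0 0 0 0 0 0.12; 0 0 0 0 0 0.12"

```text
time: 25.75
tool_pos: [0.4644, -0.2084, 0.078]
ee_rot: [3.14, 0.0, 1.405]
wrist_force: [0.8, 0.4, -1.0]
width: 0.0089
```

```bash
python3 - <<'E'
from h import *
o=get_obs();print(o['tool_pos'],o['ee_rot'],o['wrist_force'],o['wrist_torque'],o['width'])
E
```

```text
[ 0.46444545 -0.20843543  0.07800937] [3.13971785e+00 3.22735095e-04 1.40520960e+00] [ 0.75246287  0.40369684 -0.9803715 ] [ 0.12224378 -0.09923561  0.12054485] 0.008882305043882835
```

Request:
step_arm:
  increments: "0 0 0 0 0 0; 0 0 0 0 0 0; 0 0 0 0 0 0; 0 0 0 0 0 0"
  claw: 0.5

```text
time: 26.15
tool_pos: [0.4641, -0.2087, 0.0781]
ee_rot: [3.14, 0.001, 1.411]
wrist_force: [0.1, 0.3, 0.3]
width: 0.0234
```

Request:
step_arm:
  increments: "0 0 0 0 0 0; 0 0 0 0 0 0; 0 0 0 0 0 0; 0 0 0 0 0 0"
  claw: 1

```text
time: 26.55
tool_pos: [0.4643, -0.2088, 0.0781]
ee_rot: [3.14, 0.001, 1.41]
wrist_force: [0.7, -0.7, -0.9]
width: 0.0086
```

Request:
step_arm:
  increments: "0 0 0 0 0 0.12; 0 0 0 0 0 0.12; 0 0 0 0 0 0.12; 0 0 0 0 0 0.12; 0 0 0 0 0 0.12"

```text
time: 27.05
tool_pos: [0.4642, -0.2087, 0.0781]
ee_rot: [3.14, -0.0, 0.805]
wrist_force: [0.7, 0.1, -0.9]
width: 0.0088
```

Request:
step_arm:
  increments: "0 0 0 0 0 0.12; 0 0 0 0 0 0.12; 0 0 0 0 0 0.12; 0 0 0 0 0 0.12; 0 0 0 0 0 0.12"

```text
time: 27.55
tool_pos: [0.4642, -0.2087, 0.0781]
ee_rot: [3.14, -0.001, 0.205]
wrist_force: [0.5, 1.0, -0.8]
width: 0.0088
```

```bash
python3 - <<'E'
from h import *
o=get_obs();print(o['tool_pos'],o['ee_rot'],o['wrist_force'],o['wrist_torque'],o['width'],o['joint_positions'])
E
```

```text
[ 0.46419144 -0.20867824  0.07808448] [ 3.14025687e+00 -1.03985137e-03  2.05200945e-01] [ 0.49787199  1.00943375 -0.77988951] [-0.02898255  0.02546821  0.19629355] 0.008845572280726879 [-5.33707824e-01  3.54844550e-02  1.62180392e+00 -2.88216807e-04
  1.48263600e+00  8.31913390e-01]
```

Request:
step_arm:
  increments: "0 0 0 0 0 0; 0 0 0 0 0 0; 0 0 0 0 0 0; 0 0 0 0 0 0"
  claw: 0.5

```text
time: 27.95
tool_pos: [0.4641, -0.2087, 0.0781]
ee_rot: [3.14, -0.001, 0.211]
wrist_force: [-0.1, 0.5, 0.3]
width: 0.0234
```

Request:
step_arm:
  increments: "0 0 0 0 0 0; 0 0 0 0 0 0; 0 0 0 0 0 0; 0 0 0 0 0 0"
  claw: 1

```text
time: 28.35
tool_pos: [0.4641, -0.2087, 0.0781]
ee_rot: [3.14, -0.001, 0.21]
wrist_force: [0.7, -0.4, -1.0]
width: 0.0088
```

Request:
step_arm:
  increments: "0 0 0 0 0 0.12; 0 0 0 0 0 0.12; 0 0 0 0 0 0.12; 0 0 0 0 0 0.12; 0 0 0 0 0 0.12"

```text
time: 28.85
tool_pos: [0.4641, -0.2086, 0.0781]
ee_rot: [3.141, -0.001, -0.395]
wrist_force: [-0.7, 0.8, 0.1]
width: 0.0091
```

Request:
step_arm:
  increments: "0 0 0 0 0 0.1; 0 0 0 0 0 0.1; 0 0 0 0 0 0.05; 0 0 0 0 0 0.05; 0 0 0 0 0 0"

```text
time: 29.35
tool_pos: [0.4641, -0.2085, 0.0781]
ee_rot: [-3.141, -0.001, -0.69]
wrist_force: [0.1, 0.0, 0.2]
width: 0.0086
```

```bash
python3 - <<'E'
from h import *
o=get_obs();print(o['tool_pos'],o['ee_rot'],o['wrist_force'],o['wrist_torque'],o['width'],o['joint_torque'])
E
```

```text
[ 0.46412219 -0.20853509  0.07806826] [-3.14146154e+00 -1.40164292e-03 -6.89993446e-01] [0.14179706 0.02925559 0.15843885] [0.21056949 0.17082579 0.09158687] 0.008626956235871465 [ -0.22781669 -30.72830558 -29.26124811  -0.07336186  -0.13912844
   0.30694102]
```

Torque still normal; stop expected near yaw −0.89. Creep on in small turns.

Request:
step_arm:
  increments: "0 0 0 0 0 0.04; 0 0 0 0 0 0.04; 0 0 0 0 0 0.04; 0 0 0 0 0 0"

```text
time: 29.75
tool_pos: [0.4641, -0.2085, 0.0781]
ee_rot: [-3.141, -0.001, -0.809]
wrist_force: [0.2, 0.2, 0.2]
width: 0.009
```

```bash
python3 -c "
from h import *
o=get_obs();print(o['ee_rot'],o['wrist_torque'],o['joint_torque'][5])"
```

```text
[-3.14126095e+00 -1.40774377e-03 -8.09126400e-01] [0.18610545 0.08376748 0.11005967] 0.27075997553765774
```

Request:
step_arm:
  increments: "0 0 0 0 0 0.04; 0 0 0 0 0 0.04; 0 0 0 0 0 0"

```text
time: 30.05
tool_pos: [0.4641, -0.2085, 0.0781]
ee_rot: [-3.141, -0.001, -0.889]
wrist_force: [0.6, 0.8, 1.1]
width: 0.0085
```

```bash
python3 -c "
from h import *
o=get_obs();print(o['ee_rot'],o['wrist_torque'],o['joint_torque'][5])"
```

```text
[-3.14108536e+00 -1.34470904e-03 -8.88785383e-01] [0.21465363 0.06091725 0.0965439 ] 0.2722672373056412
```

Request:
step_arm:
  increments: "0 0 0 0 0 0.03; 0 0 0 0 0 0.03; 0 0 0 0 0 0"

```text
time: 30.35
tool_pos: [0.4642, -0.2084, 0.0781]
ee_rot: [-3.141, -0.001, -0.948]
wrist_force: [0.3, 1.3, -0.6]
width: 0.0089
```

```bash
python3 -c "
from h import *
o=get_obs();print(o['ee_rot'],o['wrist_torque'],o['joint_torque'][5])"
```

```text
[-3.14092758e+00 -1.31762119e-03 -9.48323474e-01] [0.23668751 0.02193073 0.22788436] 0.34793755039572716
```

Request:
step_arm:
  increments: "0 0 0 0 0 0.03; 0 0 0 0 0 0.03; 0 0 0 0 0 0"

```text
time: 30.65
tool_pos: [0.4646, -0.2079, 0.0782]
ee_rot: [-3.14, -0.001, -1.008]
wrist_force: [0.9, 2.7, 1.1]
width: 0.0092
```

```bash
python3 -c "
from h import *
o=get_obs();print(o['ee_rot'],o['wrist_torque'],o['joint_torque'][5])"
```

```text
[-3.13957700e+00 -8.45845211e-04 -1.00773697e+00] [ 0.73480645 -0.17633697  0.43229784] 0.5808381177484989
```

Request:
step_arm:
  increments: "0 0 0 0 0 0; 0 0 0 0 0 0; 0 0 0 0 0 0; 0 0 0 0 0 0; 0 0 0 0 0 0"
  claw: 0.3

```text
time: 31.15
tool_pos: [0.464, -0.2089, 0.078]
ee_rot: [-3.141, -0.002, -1.01]
wrist_force: [-1.3, -0.3, -0.0]
width: 0.0327
```

Request:
step_arm:
  increments: "0 0 -1.5 0 0 0; 0 0 -2.5 0 0 0; 0 0 -3 0 0 0; 0 0 -3 0 0 0; 0 0 -2 0 0 0"

```text
time: 31.65
tool_pos: [0.4646, -0.209, 0.2007]
ee_rot: [-3.14, -0.004, -1.01]
wrist_force: [0.4, -0.5, 0.2]
width: 0.0329
```

Request:
step_arm:
  increments: "0 0 0 0 0 0; 0 0 0 0 0 0; 0 0 0 0 0 0; 0 0 0 0 0 0"

```text
time: 32.05
tool_pos: [0.4632, -0.2081, 0.1961]
ee_rot: [3.14, 0.002, -1.01]
wrist_force: [-0.9, 0.3, -0.0]
width: 0.0332
```

```bash
python3 - <<'E'
from h import *
np.set_printoptions(precision=4,suppress=True)
ims={};o,ims['wrist']=snap('wrist','w9');_,ims['side']=snap('side','s9');_,ims['scene']=snap('scene','c9')
print(o['tool_pos'],o['ee_rot'])
x0=[.4642,-.2087]
for sel in(['wrist'],['side'],['scene'],['wrist','side']):print(sel,*keyfit({k:ims[k] for k in sel},o,x0))
# drive top outline: light-grey top pixels in the wrist view, on z=.096
im=ims['wrist'].astype(int);hs=cv2.cvtColor(ims['wrist'],cv2.COLOR_RGB2HSV)
def top(p,full=False):
    B=np.array([[*(p[:2]+np.array([np.cos(p[2]),np.sin(p[2])])*a*.06+np.array([-np.sin(p[2]),np.cos(p[2])])*b*.02),.096] for a,b in((-1,-1),(1,-1),(1,1),(-1,1))]);return proj('wrist',B,o)
print(top([.4983,-.2129,-.13]))
# cassettes before/after: image difference of the scene view around them
a=cv2.imread('pics/scene0.png').astype(int);b=cv2.imread('pics/c9.png').astype(int)
def blue(im): h=cv2.cvtColor(im.astype(np.uint8),cv2.COLOR_BGR2HSV);m=cv2.inRange(h,(105,150,60),(125,255,255));m[:245]=0;m[375:]=0;m[:,:230]=0;m[:,350:]=0;return m>0
A,Bm=blue(a),blue(b);print('blue',A.sum(),Bm.sum(),(A&Bm).sum(),np.argwhere(A).mean(0),np.argwhere(Bm).mean(0))
E
```

```text
[ 0.4632 -0.2081  0.1961] [ 3.1404  0.0016 -1.0105]
['wrist'] [ 0.4643 -0.2074 -0.9789] [np.float64(0.1986301369863014)]
['side'] [ 0.465  -0.2069 -1.2599] [np.float64(0.18283582089552242)]
['scene'] [ 0.4633 -0.2109 -1.352 ] [np.float64(0.42553191489361697)]
['wrist', 'side'] [ 0.4631 -0.2058 -1.0279] [np.float64(0.21294718909710397), np.float64(0.2533783783783784)]
[[356.1761 222.3827]
 [241.2292 128.2369]
 [211.8706 167.7751]
 [325.756  256.9968]]
blue 2674 2658 2642 [326.1073 284.7835] [326.3935 284.6813]
```

```bash
python3 - <<'E'
from h import *
np.set_printoptions(precision=4,suppress=True)
o,im=snap('wrist','w10');g=cv2.GaussianBlur(cv2.cvtColor(im,cv2.COLOR_RGB2GRAY),(0,0),1)
D=cv2.distanceTransform(255-cv2.Canny(g,40,110),cv2.DIST_L2,5)
def cost(p,z=.096,hx=.059,hy=.019):
    u=np.array([np.cos(p[2]),np.sin(p[2])]);v=np.array([-u[1],u[0]]);t=np.linspace(-1,1,60)
    E=np.r_[[p[:2]+u*hx*s+v*hy*k for s in t for k in(-1,1)],[p[:2]+u*hx*k+v*hy*s for s in t[::3] for k in(-1,1)]]
    q=proj('wrist',np.c_[E,np.full(len(E),z)],o).astype(np.float32)
    d=cv2.remap(D,q[:,0],q[:,1],cv2.INTER_LINEAR);return np.minimum(d,4).mean()
B=min((cost([.4983+a,-.2129+b,y]),.4983+a,-.2129+b,y) for a in np.arange(-.008,.009,.001) for b in np.arange(-.008,.009,.001) for y in np.arange(-.36,.1,.02))
r=minimize(cost,B[1:],method='Nelder-Mead');print(B,r.x,r.fun)
P=lambda a:r.x[:2]+a*np.array([np.cos(r.x[2]),np.sin(r.x[2])]);print('axis',P(-.034))
# top face of key: brightest yellow
h=cv2.cvtColor(im,cv2.COLOR_RGB2HSV);m=cv2.inRange(h,(21,140,225),(36,255,255));n,l,s,c=cv2.connectedComponentsWithStats(m);i=1+np.argmax(s[1:,4])
q=np.argwhere(l==i)[:,::-1];W=np.array([plane('wrist',(x+.5,y+.5),.136,o)[:2] for x,y in q]);w,V=np.linalg.eigh(np.cov(W.T));print('key top',W.mean(0),len(q),np.sqrt(w*12),np.arctan2(V[1,1],V[0,1]))
E
```

```text
Traceback (most recent call last):
  File "h.py", line 15, in proj
    c=calibration(n);K=c['camera_matrix']
ValueError: time passes only in moves, steps and waits
```

```bash
cat > t.py <<'E'
from h import *
import h,functools
h.calibration=functools.lru_cache(None)(calibration)
np.set_printoptions(precision=4,suppress=True)
o,im=snap('wrist','w11');g=cv2.GaussianBlur(cv2.cvtColor(im,cv2.COLOR_RGB2GRAY),(0,0),1)
D=cv2.distanceTransform(255-cv2.Canny(g,40,110),cv2.DIST_L2,5)
def cost(p,z=.096,hx=.059,hy=.019):
    u=np.array([np.cos(p[2]),np.sin(p[2])]);v=np.array([-u[1],u[0]]);t=np.linspace(-1,1,60)
    E=np.r_[[p[:2]+u*hx*s+v*hy*k for s in t for k in(-1,1)],[p[:2]+u*hx*k+v*hy*s for s in t[::3] for k in(-1,1)]]
    q=proj('wrist',np.c_[E,np.full(len(E),z)],o).astype(np.float32)
    d=cv2.remap(D,q[:,0],q[:,1],cv2.INTER_LINEAR);return np.minimum(d,4).mean()
B=min((cost([.4983+a,-.2129+b,y]),.4983+a,-.2129+b,y) for a in np.arange(-.008,.009,.002) for b in np.arange(-.008,.009,.002) for y in np.arange(-.36,.1,.02))
r=minimize(cost,B[1:],method='Nelder-Mead',options=dict(initial_simplex=np.array(B[1:])+np.vstack([np.zeros(3),np.diag([.002,.002,.03])])));print(B,r.x,r.fun)
P=lambda a:r.x[:2]+a*np.array([np.cos(r.x[2]),np.sin(r.x[2])]);print('axis',P(-.034))
hh=cv2.cvtColor(im,cv2.COLOR_RGB2HSV);m=cv2.inRange(hh,(21,140,225),(36,255,255));n,l,s,c=cv2.connectedComponentsWithStats(m);i=1+np.argmax(s[1:,4])
q=np.argwhere(l==i)[:,::-1];W=np.array([plane('wrist',(x+.5,y+.5),.136,o)[:2] for x,y in q]);w,V=np.linalg.eigh(np.cov(W.T));print('key top',W.mean(0),len(q),np.sqrt(w*12),np.arctan2(V[1,1],V[0,1]))
E
python3 t.py
```

```text
(np.float32(0.56059515), np.float64(0.4963), np.float64(-0.2129), np.float64(-0.17999999999999983)) [ 0.4969 -0.2131 -0.1837] 0.43628326058387756
axis [ 0.4635 -0.2069]
key top [ 0.4636 -0.2064] 309 [0.007  0.0251] 2.2085732449130786
```

```bash
python3 -c "
from h import *
o=get_obs();print(o['time'],o['wrist_force'],o['tool_pos'],close_job())"
```

```text
the job is handed in; nothing more can be done
32.3 [-0.22732845  0.01752987 -0.06151433] [ 0.46380331 -0.20842267  0.19754909] None
```

The drive is seated in the pocket with its key wound to the stop, and I handed the job in at 32.3 s. No verdict was reported.

**What I did:**
- Tipped the drive about 0.36 rad about its front foot to clear the bar, lifted it out, lowered it into the pocket until the floor took its weight, and let go.
- Wound the key clockwise in three part turns with a fresh hold each. The tool did not turn back between holds; it released, re-closed and carried on. I stopped when the wrist torque rose from about 0.15 to 0.43 N m.

**Last checks**, measured in the wrist picture except for the cassettes:

| Check | Measured |
|---|---|
| Drive centre from the pocket centre | about 1.5 mm |
| Drive turned relative to the pocket | about 0.05 rad |
| Key angle | about 3.89 rad (stop at 3.9) |
| Cassettes (scene camera) | picture of them unchanged within 0.3 px |
| Gripper | clear of everything, wrist force about 0 |

**What disagreed or failed:**
- **Finger length:** the real fingertips end about 28 mm short of the reported TCP. My first grasp therefore closed just above the drive without touching it. I then lowered all grasps by that amount.
- **Key angle from the other cameras:** the fits from the fixed side and scene cameras were poor and did not agree with the wrist view. I relied on the wrist view and the torque rise.
- **Final view:** my allowance of 12 pictures was used up before the winding, so the last checks are numbers computed from the images, not looked at.

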